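# Gang-clamp thin mounting plates in the ratchet vice

### The arm

A 6-joint arm with a two-finger parallel gripper is mounted at the origin on a cart in front of the work surface, level with it; the furniture and walls round the work are solid. World frame = base frame: x ahead of the robot, y to its left, z up, the work surface at z = 0. Lengths are in m, angles in rad, forces in N, time in s.
With the tool pointing down it reaches from about 0.25 to 0.775 m from the base axis. Payload 4 kg.
Tool frame: the origin (TCP) lies midway between the tips of the shut fingers; the grasp point (between the pads) lies 19 mm behind it; z points along the fingers, y is the direction in which the jaws open and shut (so a half turn about z gives the same grasp; the last joint's range is limited). The gripper opens to 85 mm and grips with 20 to 120 N. Pads are 22 mm wide; open, the fingers measure 114 mm over their backs; the gripper's body (76 mm by 85 mm) begins 54 mm behind the grasp point. The pads swing forward as they close: fully open they stand 13 mm farther back than shut.
Start: joints at [-1.323, 0.087, 1.371, -0, 1.684, -0.103], TCP at [0.189, -0.517, 0.231] pointing down, gripper open.
Joint ranges: [-3.1, 3.1], [-0.76, 2.03], [0.27, 2.55], [-1.08, 4.22], [0.17, 2.65], [-2.57, 2.57]. Speed limits (rad/s): [2.79, 2.79, 3.14, 3.14, 3.14, 3.14].

### API

Orientations are given as a unit quaternion [w, x, y, z].
In Python, from bench import * gives the robot as it stands.
- The arm moves only by the tool carry_out, never from a script. Its argument "plan" is a list of rows, each an object of numbers: "rx", "ry", "rz": the turn, a rotation vector about the tool's x, y, z in rad; "tx", "ty", "tz": the shift along the tool's x, y, z in mm; "gripper": the opening, from -1 (shut) to 1 (fully open). In form: [{"rx": .., "ry": .., "rz": .., "tx": .., "ty": .., "tz": .., "gripper": ..}, ...]. A call has 1 to 20 rows; each row shifts and turns the commanded pose from where the row before left it, along the tool's axes as they then stand; what a row does not reach is not made up. A row lasts 1/12 s, in which the tool goes at most 41.7 mm and 7.16 degrees, less where a joint would pass 70% of its speed; a pose out of reach is approached as far as the arm can. A call with a gripper value outside its range is refused whole. The fingers move at their own pace and stop on an object; "newtons" is the grip in N (left out, the last holds). Time passes only in rows, so rows that do not move let the fingers close. It gives the time, the measured TCP pose, the force and the opening at its end, in the units of the state.
- state(): the state, without advancing time (a new reading comes with each control period).
- capture(name): name is "scene" or "top" or "wrist"; returns a dict with "pixels" (384x512x3 uint8, red, green, blue), "depth" (384x512 float32, m along the optical axis (not along the pixel's ray), 0 where there is no reading), "camera_matrix" (3x3 intrinsics, pixels), "rvec" (rotation vector, rad) and "tvec" (3), from world to camera coordinates, as OpenCV has them. Camera axes: x right, y down, z forward; pixel columns grow to the right and rows downward; lengths in m; the calibration is good to about 2 mm. A picture is of the moment at which its call begins.
- hand_in(): hands the job in, once; it reports no verdict.
The state is a dict: "time": time; "joint_positions": joint angles; "qd": joint speeds; "joint_efforts": joint torques, N m; "tool_pos": TCP position; "eef_rot": TCP orientation; "wrist_force": force on the tool from outside, world axes, zero at the start; "wrist_torque": the same for the moment, N m; "grip_width": finger opening in m.
Only numpy, scipy, OpenCV 4.12 (cv2) and the standard library are available. Lean on these libraries where they do the work, as an engineer would, in place of code of your own. Each camera call takes 0.05 s, during which the arm holds its last target. There are 200 camera calls.

### The job

Load the ratchet vice for drilling: throw its pawl back and draw the jaw wide open, then stack every thin plate from the lanes of the stock tray flat on the vice bed, lying across it and centred to within about 2 cm; the plates sit too low in their lanes to be picked up, so slide each one out over the tray's open front edge first to get hold of it. Then push the jaw up snug against the stack and leave the pawl dropped into the rack so that the jaw cannot slip back. Do not disturb the other things on the bench.

Things in the scene. Friction and masses are not known exactly. Their poses are not given: they have to be found in the camera images.
- plate_1: Thin flat aluminium plate, 150 long (its x) x 42 wide (y) x 4 thick, about 60 g, a dark screw hole near each end. Origin: centre of the underside as it starts. Starts, if present, in the first lane from the -y side of the tray, lengthwise. The plates are alike.
- plate_2: Thin flat aluminium plate, 150 long (its x) x 42 wide (y) x 4 thick, about 60 g, a dark screw hole near each end. Origin: centre of the underside as it starts. Starts, if present, in the second lane from the -y side of the tray, lengthwise. The plates are alike.
- plate_3: Thin flat aluminium plate, 150 long (its x) x 42 wide (y) x 4 thick, about 60 g, a dark screw hole near each end. Origin: centre of the underside as it starts. Starts, if present, in the second lane from the +y side of the tray, lengthwise. The plates are alike.
- plate_4: Thin flat aluminium plate, 150 long (its x) x 42 wide (y) x 4 thick, about 60 g, a dark screw hole near each end. Origin: centre of the underside as it starts. Starts, if present, in the first lane from the +y side of the tray, lengthwise. The plates are alike.
- tray: Fixed plywood stock tray, 190 deep (x) x 224 wide (y). Origin: centre of its underside; -x is its open front. Lane floors at z = 0.045, board edge at x = -0.095. Four lanes along x, centred on y = -0.081, -0.027, 0.027, 0.081, each 46 wide, between strips 3 high: only 1 mm of a plate stands above them. Stop strip 13 high at the back (x = 0.083).
- tray_front (a point): Middle of the tray's front edge at lane-floor height (tray x = -0.095, z = 0.045). In front of it is free space down to the bench. A fingertip pressed on a plate with about 5 N or more drags it along its lane (waxed, slippery); it tips off once its centre is past the edge, so let at most about 65 overhang.
- vice: Fixed ratchet vice, 74 wide (x) x 226 long (y), nothing higher than 86. Origin: underside, below the place of the plates. y runs along the jaw's travel: fixed jaw face at y = 0.022, the sliding jaw comes from -y, behind it are its neck with the knob, the pawl and the toothed rack, down to y = -0.182.
- vice_bed (a point): On the steel bed's top (vice x = 0, y = 0, z = 0.048). The bed spans x = -0.034 to 0.034 and y = -0.070 to 0.022; jaws are equally wide and rise 18 above it. Plates lie along the vice's x and overhang the bed at both ends; the base there is 12 high, x = -0.037 to 0.037. All plates being equally wide, fingertips reaching below a held plate meet the one under it: hold it by the very tips, let go 3 to 5 mm up.
- jaw (a joint): Travel of the sliding jaw towards the vice's -y (opening), 0 to 0.042 m. The space between the jaws is 0.030 + this: 0.012 when they hold plates 42 wide. About 4 N of friction; stays where left. With the pawl in the rack it can only close, clicking over teeth 5 mm apart; one catches at 0.013.
- pawl (a joint): Angle of the pawl about a cross pin along the vice's x, rad: 0 to 0.3 with its toe in or riding on the rack, 1.15 thrown back, its handle leaning to the fixed jaw (+y). It falls by its weight to whichever side of about 0.6 it is left on; well under 1 N at the ball moves it. The pin moves with the jaw: vice y = -0.105 - jaw, z = 0.044.
- pawl_ball (a point): Centre of the black ball, 15 in diameter, on the pawl's handle, 34 from the pin: vice y = -0.122 - jaw, z = 0.073 with the pawl in; y = -0.085 - jaw, z = 0.072 thrown back. Move it over towards the vice's +y to throw the pawl back, towards -y to drop it in; it can be pinched across the vice's x or pushed.
- jaw_knob (a point): Centre (z = 0.074) of the upright round black knob on the sliding jaw's neck, 19 in diameter, from z = 0.064 to 0.082; the neck below is 28 wide. Vice y = -0.050 - jaw. Pinch it across the vice's x (thrown back, the pawl's ball stands 35 behind it, centre to centre) to draw or push the jaw.
- bracket_1: Bystander, to be left alone: white L-shaped bracket, 57 high. Origin: centre of its underside.
- bracket_2: Bystander, to be left alone: white L-shaped bracket, 57 high. Origin: centre of its underside.
- sprocket_1: Bystander, to be left alone: small white chain wheel, 39 across. Origin: centre of its underside.
- chain_drive_1: Bystander, to be left alone: round cream housing, 58 x 48 x 15. Origin: centre of its underside.

How it is judged:
On the way, in this order (a step that is already met when the one before it is completed fails the run):
1. the pawl is thrown back, out of the rack (value of joint pawl above 0.9 rad), for 0.2 s.
2. the jaw is drawn open (value of joint jaw above 0.028 m), for 0.2 s.
3. every plate lies flat on the vice bed between the jaws (x of plate_1 in the frame of vice between -0.025 and 0.025 m and y of plate_1 in the frame of vice between -0.036 and 0.01 m and z of plate_1 in the frame of vice between 0.045 and 0.066 m and angle between the x axis of each of plate_1, plate_2, plate_3, plate_4 and the x axis of vice, either way round below 0.3 rad and angle between the z axis of each of plate_1, plate_2, plate_3, plate_4 and the z axis of vice, either way round below 0.06 rad and x of plate_2 in the frame of vice between -0.025 and 0.025 m and y of plate_2 in the frame of vice between -0.036 and 0.01 m and z of plate_2 in the frame of vice between 0.045 and 0.066 m and x of plate_3 in the frame of vice between -0.025 and 0.025 m and y of plate_3 in the frame of vice between -0.036 and 0.01 m and z of plate_3 in the frame of vice between 0.045 and 0.066 m and x of plate_4 in the frame of vice between -0.025 and 0.025 m and y of plate_4 in the frame of vice between -0.036 and 0.01 m and z of plate_4 in the frame of vice between 0.045 and 0.066 m), for 0.2 s.
At the end, for the whole second after the job is handed in: Every plate present lies flat in one stack on the vice bed, across it and centred within 22 mm along its length, straight within 0.1 rad and against the fixed jaw; the sliding jaw stands within 3.5 mm of the stack (joint jaw below 0.0155) and the pawl is down in the rack (joint pawl below 0.35) (x of plate_1 in the frame of vice between -0.022 and 0.022 m and y of plate_1 in the frame of vice between -0.004 and 0.006 m and z of plate_1 in the frame of vice between 0.045 and 0.066 m and angle between the x axis of each of plate_1, plate_2, plate_3, plate_4 and the x axis of vice, either way round below 0.1 rad and angle between the z axis of each of plate_1, plate_2, plate_3, plate_4 and the z axis of vice, either way round below 0.06 rad and linear speed of each of plate_1, plate_2, plate_3, plate_4 below 0.02 m/s and x of plate_2 in the frame of vice between -0.022 and 0.022 m and y of plate_2 in the frame of vice between -0.004 and 0.006 m and z of plate_2 in the frame of vice between 0.045 and 0.066 m and x of plate_3 in the frame of vice between -0.022 and 0.022 m and y of plate_3 in the frame of vice between -0.004 and 0.006 m and z of plate_3 in the frame of vice between 0.045 and 0.066 m and x of plate_4 in the frame of vice between -0.022 and 0.022 m and y of plate_4 in the frame of vice between -0.004 and 0.006 m and z of plate_4 in the frame of vice between 0.045 and 0.066 m and value of joint jaw below 0.0155 m and value of joint pawl below 0.35 rad); the robot touches nothing.
It fails at once if a bystander is pushed more than 3 cm (distance of any of bracket_1, bracket_2, sprocket_1, chain_drive_1 from where it was at the start of the episode above 0.03 m).
Of plate_1, plate_2, plate_3, plate_4 only 3 to 4 are there at a start; the rules pass over those that are not, and their reading is None.
At some moment in a run one of plate_1, plate_2, plate_3, plate_4 may be knocked a few centimetres aside while the robot is not near it.
Once in a run the grip may slacken for a moment while it holds something.
It also fails if it takes over 210 s, if anything falls off the work surface, if the arm or the gripper's body presses on something with over 40 N, if the wrist force passes 120 N, or if a joint passes its speed limit or range.

## Working session

There is one attempt and no reset: what is moved stays moved. The work goes in short steps, Python scripts to look and compute and a tool call to move; the robot and the scene stay as the last step left them, time stands still between calls to the robot, and variables do not carry over. Pictures are saved under pics/ and viewed, about 12 in all and at most 16, crops included, and the job is handed in when it is done.

Besides the shell and the picture viewer there is one more tool, called after "Emit:" in YAML: its name, and indented under it one key for each argument. carry_out: Moves the arm, as the interface text tells. Its arguments: {"type":"object","properties":{"plan":{"type":"array","items":{"type":"object","properties":{"rx":{"type":"number"},"ry":{"type":"number"},"rz":{"type":"number"},"tx":{"type":"number"},"ty":{"type":"number"},"tz":{"type":"number"},"gripper":{"type":"number"}}}},"newtons":{"type":"number"}},"required":["plan"]}

```bash
ls; mkdir -p pics; cat > h.py <<'E'
from bench import *
import numpy as np, cv2
def cap(n):
    c=capture(n); R=cv2.Rodrigues(np.array(c["rvec"],float))[0]; t=np.array(c["tvec"],float).ravel(); K=np.array(c["camera_matrix"])
    d=c["depth"]; v,u=np.mgrid[:d.shape[0],:d.shape[1]]
    P=np.stack([(u-K[0,2])/K[0,0]*d,(v-K[1,2])/K[1,1]*d,d],-1)
    c["W"]=(P-t)@R; c["W"][d==0]=np.nan; return c
def save(c,f): cv2.imwrite("pics/"+f,c["pixels"][:,:,::-1])
E
python3 - <<'E'
from h import *
print(state())
for n in("top","scene"):
    c=cap(n); save(c,n+"0.png"); np.save(n+"W.npy",c["W"]); np.save(n+"P.npy",c["pixels"])
    print(c["camera_matrix"],c["rvec"],c["tvec"])
E
```

```text
pics
{'time': 0.0, 'joint_positions': array([-1.32307673e+00,  8.79924803e-02,  1.37231157e+00,  4.42516432e-06,
        1.68360981e+00, -1.03125006e-01]), 'qd': array([ 0.00143511,  0.00071974,  0.00047639, -0.00041355, -0.00054175,
       -0.00052578]), 'joint_efforts': array([ 1.08186119e-03, -3.51862943e+01, -3.13266492e+01, -6.16310467e-05,
        1.08468375e-02, -2.24163011e-05]), 'tool_pos': array([ 0.18888671, -0.51599731,  0.23008958]), 'eef_rot': array([-1.15772671e-03,  9.84652219e-01,  1.74524096e-01, -8.16420806e-05]), 'wrist_force': array([0.88172736, 0.17059694, 0.26247965]), 'wrist_torque': array([-0.00423214, -0.01983745, -0.01738851]), 'grip_width': 0.08565062896065179}
[[391.33918708   0.         255.26968379]
 [  0.         391.33918708 197.11214555]
 [  0.           0.           1.        ]] [ 2.13368171 -2.09619535  0.19293005] [0.02647554 0.55848612 1.04334959]
[[399.41263499   0.         253.47171557]
 [  0.         399.41263499 191.89918496]
 [  0.           0.           1.        ]] [ 1.25280375 -2.22482527  0.98014701] [0.3293708  0.35724846 1.03007083]
```

View pics/top0.png

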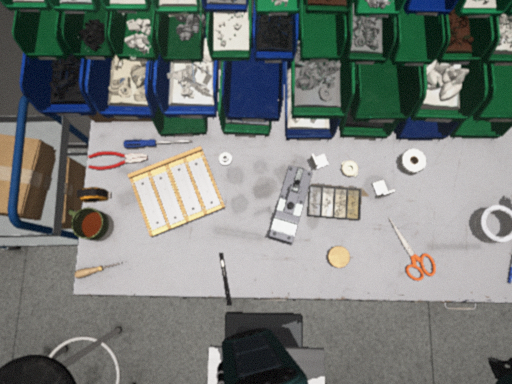

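View pics/scene0.png

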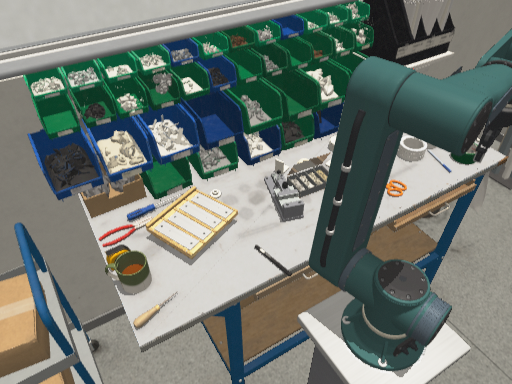

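The top view shows the tray around (176,193) with its open front toward the robot, and the vice around (290,203). Next I zoom in and fit the poses.

```bash
python3 - <<'E'
import numpy as np,cv2
W=np.load("topW.npy");P=np.load("topP.npy")
a=cv2.resize(P[140:250,120:240],None,fx=4,fy=4,interpolation=cv2.INTER_CUBIC);b=cv2.resize(P[145:255,255:335],None,fx=4,fy=4,interpolation=cv2.INTER_CUBIC)
cv2.imwrite("pics/z1.png",np.hstack([a,b])[:,:,::-1])
def rect(m,name):
    m=m.astype(np.uint8);n,l,s,c=cv2.connectedComponentsWithStats(m);
    for i in range(1,n):
        if s[i,4]>60:
            q=W[l==i][:,:2].astype(np.float32);r=cv2.minAreaRect(q*1000)
            print(name,s[i,:4],np.round(r[0]),np.round(r[1]),round(r[2],1),np.nanmedian(W[l==i][:,2]).round(4))
z=np.nan_to_num(W[:,:,2]);roi=np.zeros(z.shape,bool);roi[140:250,75:240]=1
rect(roi&(z>.03)&(z<.12),"tray")
roi2=np.zeros(z.shape,bool);roi2[145:255,255:320]=1
rect(roi2&(z>.006)&(z<.12),"vice_all");
rect(roi2&(z>.035)&(z<.12),"vice_bed+");rect(roi2&(z>.057)&(z<.12),"vice_high")
rect((z>.006)&(z<.2)&(W[:,:,0]>.2)&(W[:,:,0]<.62),"any")
E
```

```text
tray [128 146  97  91] [574. 263.] [191. 225.] 23.2 0.047
tray [ 77 187  29  15] [562. 503.] [34. 67.] 5.7 0.0567
tray [ 75 208  36  33] [472. 494.] [85. 97.] 3.5 0.0536
vice_all [310 154  10  16] [ 673. -141.] [34. 28.] 21.4 0.0368
vice_all [268 166  52  79] [540. -90.] [127. 226.] 74.2 0.0446
vice_bed+ [269 180  34  64] [521. -57.] [ 68. 170.] 74.2 0.0609
vice_bed+ [311 184   9   9] [ 583. -128.] [23. 47.] 73.6 0.0768
vice_high [275 189  25  36] [535. -61.] [68. 91.] 74.7 0.0639
vice_high [269 229  26  15] [450. -37.] [68. 22.] 73.9 0.0644
any [  8 173  13  54] [545. 733.] [150.  27.] 1.2 0.0359
any [128 174  97  63] [574. 262.] [190. 225.] 23.1 0.047
any [268 179 101  66] [ 518. -137.] [250. 194.] 81.0 0.0321
any [ 77 187  32  16] [562. 502.] [34. 69.] 5.7 0.0531
any [377 190  18   9] [ 583. -334.] [17. 34.] 18.9 0.0402
any [473 206  39  37] [ 495. -634.] [100.  94.] 2.1 0.0399
any [ 68 208  46  34] [472. 499.] [107.  85.] 89.9 0.0433
any [328 246  22  22] [ 399. -200.] [58. 59.] 1.4 0.0211
any [219 253  13  53] [332. 118.] [146.  13.] 11.9 0.0103
any [406 254  30  27] [ 375. -432.] [72. 82.] 1.0 0.008
any [ 75 263  46  16] [352. 477.] [ 23. 128.] 16.7 0.018
any [232 329  41  11] [210.  38.] [ 7. 96.] 10.2 0.1753
```

View pics/z1.png

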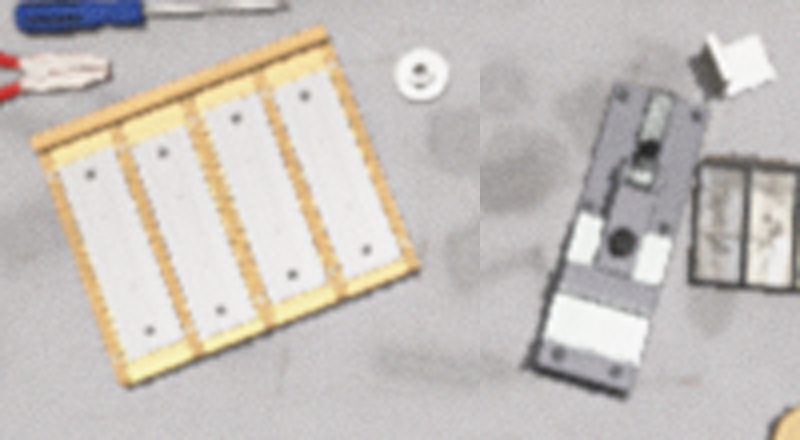

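All four plates are present, with holes at both ends of each. Vice: fixed jaw nearest the robot at zoom (600,330), knob (622,242), pawl ball (648,148) in the rack. Now the exact frames.

```bash
cat >> h.py <<'E'
VA=np.radians(74.2); VO=np.array([.4817,-.046]); TA=np.radians(23.2); TO=np.array([.574,.263])
def fr(W,O,a):
    d=W[...,:2]-O; return np.stack([d[...,0]*np.cos(a)+d[...,1]*np.sin(a),-d[...,0]*np.sin(a)+d[...,1]*np.cos(a),W[...,2]],-1)
def tow(p,O,a): return O+np.array([p[0]*np.cos(a)-p[1]*np.sin(a),p[0]*np.sin(a)+p[1]*np.cos(a)])
def yaw():
    w,x,y,z=state()["eef_rot"]; return np.degrees(np.arctan2(2*(x*y+w*z),1-2*(y*y+z*z)))
def mv(target,yawt):
    """tool-frame mm shift and yaw turn about tool z, tool pointing down; shift given in present tool axes"""
    s=state(); th=np.radians(yaw()); d=np.array(target)-s["tool_pos"]
    x=np.array([np.cos(th),np.sin(th)]); y=np.array([np.sin(th),-np.cos(th)])
    dy=(yawt-np.degrees(th)+180)%360-180
    print("at",s["tool_pos"].round(4),"yaw",round(np.degrees(th),2),"-> tx,ty,tz mm",(1000*np.array([d[:2]@x,d[:2]@y,-d[2]])).round(1),"dyaw",round(dy,1),"rz",round(-np.radians(dy),3),"F",s["wrist_force"].round(2),"w",round(s["grip_width"],4),"t",round(s["time"],2))
E
python3 - <<'E'
from h import *
W=np.load("topW.npy");P=np.load("topP.npy").astype(int)
V=fr(W,VO,VA);z=W[:,:,2];g=P.sum(2)/3
def ext(m,n,F):
    q=F[m]; print(n,m.sum(),"min",np.percentile(q,1.5,axis=0).round(4),"max",np.percentile(q,98.5,axis=0).round(4),"mean",q.mean(0).round(4))
inb=lambda F,x0,x1,y0,y1,z0,z1:(F[...,0]>x0)&(F[...,0]<x1)&(F[...,1]>y0)&(F[...,1]<y1)&(z>z0)&(z<z1)
ext(inb(V,-.05,.05,.01,.06,.057,.075),"fixed jaw",V)
ext(inb(V,-.05,.05,-.13,-.01,.057,.069),"slide jaw+neck",V)
ext(inb(V,-.05,.05,-.11,-.03,.074,.1),"knob",V)
ext(inb(V,-.05,.05,-.17,-.11,.07,.1),"ball",V)
ext(inb(V,-.045,.06,-.22,.07,.006,.1),"all",V)
dark=inb(V,-.04,.04,-.17,.0,.05,.1)&(g<60); 
n,l,s,c=cv2.connectedComponentsWithStats(dark.astype(np.uint8))
for i in range(1,n):print("dark",s[i,4],V[l==i].mean(0).round(4))
T=fr(W,TO,TA)
ext(inb(T,-.12,.12,-.14,.14,.03,.1),"tray",T)
sat=P.max(2)-P.min(2)
for k,y in enumerate((-.081,-.027,.027,.081)):
    ext(inb(T,-.11,.11,y-.024,y+.024,.03,.1)&(sat<35)&(g>120),"plate%d"%(k+1),T)
    m=inb(T,-.11,.08,y-.015,y+.015,.03,.1)&(g<150); n,l,s,c=cv2.connectedComponentsWithStats(m.astype(np.uint8))
    print([ (s[i,4],T[l==i].mean(0).round(4)) for i in range(1,n) if s[i,4]>1])
E
```

```text
fixed jaw 199 min [-0.033   0.0228  0.0593] max [0.0327 0.0436 0.0708] mean [-0.0002  0.0335  0.0647]
slide jaw+neck 385 min [-0.0328 -0.1133  0.0584] max [ 0.0315 -0.0105  0.068 ] mean [-0.0004 -0.0437  0.0636]
knob 39 min [-0.0255 -0.0809  0.0756] max [ 0.0087 -0.0444  0.0907] mean [-0.0009 -0.0536  0.0808]
ball 31 min [-0.0488 -0.1262  0.071 ] max [ 0.0062 -0.1105  0.0906] mean [-0.0132 -0.1189  0.0794]
all 2036 min [-0.0402 -0.2044  0.0071] max [0.0353 0.0436 0.0797] mean [-0.0014 -0.0674  0.0396]
dark 12 [ 0.0018 -0.1196  0.0798]
dark 1 [ 0.0029 -0.0577  0.0807]
dark 3 [ 0.0058 -0.0482  0.0802]
tray 5300 min [-0.0941 -0.1096  0.0399] max [0.0918 0.1077 0.0574] mean [-0.0013 -0.0001  0.0472]
plate1 768 min [-0.0827 -0.1023  0.0412] max [ 0.0642 -0.0608  0.0522] mean [-0.0102 -0.0816  0.0473]
[(np.int32(11), array([-0.0947, -0.0801,  0.0384]))]
plate2 773 min [-0.0796 -0.0493  0.0424] max [ 0.0668 -0.0082  0.0519] mean [-0.0073 -0.0287  0.0475]
[(np.int32(2), array([ 0.0568, -0.0295,  0.0471])), (np.int32(9), array([-0.0945, -0.0292,  0.0381]))]
plate3 783 min [-0.0828  0.0066  0.0428] max [0.0633 0.0479 0.0521] mean [-0.0107  0.0272  0.0475]
[(np.int32(7), array([-0.0946,  0.0214,  0.0371])), (np.int32(4), array([-0.0946,  0.0372,  0.038 ]))]
plate4 786 min [-0.0787  0.0588  0.0422] max [0.0679 0.0999 0.052 ] mean [-0.0065  0.0793  0.0476]
[(np.int32(8), array([-0.0945,  0.0772,  0.0375])), (np.int32(2), array([-0.0941,  0.0926,  0.0392]))]
```

Emit:
carry_out:
  plan:
    - {"rz":-0.12,"gripper":-1}
    - {"rz":-0.12,"gripper":-1}
    - {"rz":-0.12,"gripper":-1}
    - {"rz":-0.12,"gripper":-1}
    - {"rz":-0.12,"gripper":-1}
    - {"rz":-0.12,"gripper":-1}
    - {"rz":-0.12,"gripper":-1}
    - {"rz":-0.12,"gripper":-1}
    - {"rz":-0.12,"gripper":-1}
    - {"rz":-0.12,"gripper":-1}
    - {"rz":-0.12,"gripper":-1}
    - {"rz":-0.12,"gripper":-1}
    - {"rz":-0.12,"gripper":-1}
    - {"rz":-0.12,"gripper":-1}
    - {"rz":-0.12,"gripper":-1}
    - {"rz":-0.12,"gripper":-1}
    - {"rz":-0.12,"gripper":-1}
    - {"rz":-0.12,"gripper":-1}
    - {"rz":-0.12,"gripper":-1}
    - {"rz":-0.12,"gripper":-1}

```text
invalid input at $.plan[0]: expected keys rx, ry, rz, tx, ty, tz, gripper
```

```bash
python3 - <<'E'
from h import *
p=tow((0,-.152),VO,VA);print(p); mv([*p,.15],164.2);print(state()["joint_positions"].round(2))
E
```

```text
[ 0.62795714 -0.0873866 ]
at [ 0.1889 -0.5161  0.2302] yaw 20.1 -> tx,ty,tz mm [ 559.6 -251.7   80.2] dyaw 144.1 rz -2.515 F [-0.37 -0.08 -0.13] w 0.0854 t 0.1
[-1.32  0.09  1.37  0.    1.68 -0.1 ]
```

Emit:
carry_out:
  plan:
    - {"rx":0,"ry":0,"rz":0,"tx":28,"ty":-12.6,"tz":0,"gripper":-1}
    - {"rx":0,"ry":0,"rz":0,"tx":28,"ty":-12.6,"tz":0,"gripper":-1}
    - {"rx":0,"ry":0,"rz":0,"tx":28,"ty":-12.6,"tz":0,"gripper":-1}
    - {"rx":0,"ry":0,"rz":0,"tx":28,"ty":-12.6,"tz":0,"gripper":-1}
    - {"rx":0,"ry":0,"rz":0,"tx":28,"ty":-12.6,"tz":0,"gripper":-1}
    - {"rx":0,"ry":0,"rz":0,"tx":28,"ty":-12.6,"tz":0,"gripper":-1}
    - {"rx":0,"ry":0,"rz":0,"tx":28,"ty":-12.6,"tz":0,"gripper":-1}
    - {"rx":0,"ry":0,"rz":0,"tx":28,"ty":-12.6,"tz":0,"gripper":-1}
    - {"rx":0,"ry":0,"rz":0,"tx":28,"ty":-12.6,"tz":0,"gripper":-1}
    - {"rx":0,"ry":0,"rz":0,"tx":28,"ty":-12.6,"tz":0,"gripper":-1}
    - {"rx":0,"ry":0,"rz":0,"tx":28,"ty":-12.6,"tz":0,"gripper":-1}
    - {"rx":0,"ry":0,"rz":0,"tx":28,"ty":-12.6,"tz":0,"gripper":-1}
    - {"rx":0,"ry":0,"rz":0,"tx":28,"ty":-12.6,"tz":0,"gripper":-1}
    - {"rx":0,"ry":0,"rz":0,"tx":28,"ty":-12.6,"tz":0,"gripper":-1}
    - {"rx":0,"ry":0,"rz":0,"tx":28,"ty":-12.6,"tz":0,"gripper":-1}
    - {"rx":0,"ry":0,"rz":0,"tx":28,"ty":-12.6,"tz":0,"gripper":-1}
    - {"rx":0,"ry":0,"rz":0,"tx":28,"ty":-12.6,"tz":0,"gripper":-1}
    - {"rx":0,"ry":0,"rz":0,"tx":28,"ty":-12.6,"tz":0,"gripper":-1}
    - {"rx":0,"ry":0,"rz":0,"tx":28,"ty":-12.6,"tz":0,"gripper":-1}
    - {"rx":0,"ry":0,"rz":0,"tx":28,"ty":-12.6,"tz":0,"gripper":-1}

```text
time: 1.77
tool_pos: [0.629, -0.0861, 0.2305]
eef_rot: [-0.0, 0.985, 0.175, -0.001]
wrist_force: [1.2, 0.0, -0.1]
grip_width: -0.0
```

Emit:
carry_out:
  plan:
    - {"rx":0,"ry":0,"rz":-0.124,"tx":0,"ty":0,"tz":0,"gripper":-1}
    - {"rx":0,"ry":0,"rz":-0.124,"tx":0,"ty":0,"tz":0,"gripper":-1}
    - {"rx":0,"ry":0,"rz":-0.124,"tx":0,"ty":0,"tz":0,"gripper":-1}
    - {"rx":0,"ry":0,"rz":-0.124,"tx":0,"ty":0,"tz":0,"gripper":-1}
    - {"rx":0,"ry":0,"rz":-0.124,"tx":0,"ty":0,"tz":0,"gripper":-1}
    - {"rx":0,"ry":0,"rz":-0.124,"tx":0,"ty":0,"tz":0,"gripper":-1}
    - {"rx":0,"ry":0,"rz":-0.124,"tx":0,"ty":0,"tz":0,"gripper":-1}
    - {"rx":0,"ry":0,"rz":-0.124,"tx":0,"ty":0,"tz":0,"gripper":-1}
    - {"rx":0,"ry":0,"rz":-0.124,"tx":0,"ty":0,"tz":0,"gripper":-1}
    - {"rx":0,"ry":0,"rz":-0.124,"tx":0,"ty":0,"tz":0,"gripper":-1}
    - {"rx":0,"ry":0,"rz":-0.124,"tx":0,"ty":0,"tz":0,"gripper":-1}
    - {"rx":0,"ry":0,"rz":-0.124,"tx":0,"ty":0,"tz":0,"gripper":-1}
    - {"rx":0,"ry":0,"rz":-0.124,"tx":0,"ty":0,"tz":0,"gripper":-1}
    - {"rx":0,"ry":0,"rz":-0.124,"tx":0,"ty":0,"tz":0,"gripper":-1}
    - {"rx":0,"ry":0,"rz":-0.124,"tx":0,"ty":0,"tz":0,"gripper":-1}
    - {"rx":0,"ry":0,"rz":-0.124,"tx":0,"ty":0,"tz":0,"gripper":-1}
    - {"rx":0,"ry":0,"rz":-0.124,"tx":0,"ty":0,"tz":0,"gripper":-1}
    - {"rx":0,"ry":0,"rz":-0.124,"tx":0,"ty":0,"tz":0,"gripper":-1}
    - {"rx":0,"ry":0,"rz":-0.124,"tx":0,"ty":0,"tz":0,"gripper":-1}
    - {"rx":0,"ry":0,"rz":-0.124,"tx":0,"ty":0,"tz":0,"gripper":-1}

```text
time: 3.43
tool_pos: [0.628, -0.0874, 0.2304]
eef_rot: [-0.001, 0.152, 0.988, 0.0]
wrist_force: [-0.6, -0.5, 1.1]
grip_width: -0.0
```

```bash
python3 - <<'E'
from h import *
p=tow((0,-.152),VO,VA);print(p); mv([*p,.067],164.2);print(state()["joint_positions"].round(2))
E
```

```text
[ 0.62795714 -0.0873866 ]
at [ 0.628  -0.0874  0.2304] yaw 162.54 -> tx,ty,tz mm [ 0.000e+00 -1.000e-01  1.634e+02] dyaw 1.7 rz -0.029 F [-0.59 -0.47  1.11] w -0.0 t 3.43
[-0.23  0.28  1.15 -0.    1.71 -1.49]
```

Emit:
carry_out:
  plan:
    - {"rx":0,"ry":0,"rz":-0.029,"tx":0,"ty":0,"tz":33,"gripper":-1}
    - {"rx":0,"ry":0,"rz":0,"tx":0,"ty":0,"tz":40,"gripper":-1}
    - {"rx":0,"ry":0,"rz":0,"tx":0,"ty":0,"tz":40,"gripper":-1}
    - {"rx":0,"ry":0,"rz":0,"tx":0,"ty":0,"tz":30,"gripper":-1}
    - {"rx":0,"ry":0,"rz":0,"tx":0,"ty":0,"tz":15,"gripper":-1}
    - {"rx":0,"ry":0,"rz":0,"tx":0,"ty":0,"tz":5,"gripper":-1}
    - {"rx":0,"ry":0,"rz":0,"tx":0,"ty":0,"tz":0,"gripper":-1}
    - {"rx":0,"ry":0,"rz":0,"tx":6,"ty":0,"tz":0,"gripper":-1}
    - {"rx":0,"ry":0,"rz":0,"tx":6,"ty":0,"tz":0,"gripper":-1}
    - {"rx":0,"ry":0,"rz":0,"tx":6,"ty":0,"tz":0,"gripper":-1}
    - {"rx":0,"ry":0,"rz":0,"tx":6,"ty":0,"tz":0,"gripper":-1}
    - {"rx":0,"ry":0,"rz":0,"tx":6,"ty":0,"tz":0,"gripper":-1}
    - {"rx":0,"ry":0,"rz":0,"tx":6,"ty":0,"tz":0,"gripper":-1}
    - {"rx":0,"ry":0,"rz":0,"tx":6,"ty":0,"tz":0,"gripper":-1}
    - {"rx":0,"ry":0,"rz":0,"tx":2,"ty":0,"tz":0,"gripper":-1}
    - {"rx":0,"ry":0,"rz":0,"tx":0,"ty":0,"tz":0,"gripper":-1}
    - {"rx":0,"ry":0,"rz":0,"tx":-10,"ty":0,"tz":0,"gripper":-1}
    - {"rx":0,"ry":0,"rz":0,"tx":0,"ty":0,"tz":-30,"gripper":-1}
    - {"rx":0,"ry":0,"rz":0,"tx":0,"ty":0,"tz":-35,"gripper":-0.3}
    - {"rx":0,"ry":0,"rz":0,"tx":0,"ty":0,"tz":0,"gripper":-0.3}

```text
time: 5.1
tool_pos: [0.5998, -0.0789, 0.1413]
eef_rot: [0.007, 0.14, 0.99, -0.001]
wrist_force: [1.2, -0.9, 1.8]
grip_width: 0.0228
```

```bash
cat >> h.py <<'E'
def vcheck(c):
    V=fr(c["W"],VO,VA);g=c["pixels"].astype(int).max(2);z=c["W"][...,2]
    dark=(abs(V[...,0])<.035)&(V[...,1]>-.19)&(V[...,1]<0)&(z>.055)&(z<.1)&(g<70)
    n,l,s,_=cv2.connectedComponentsWithStats(dark.astype(np.uint8))
    for i in range(1,n):
        if s[i,4]>4: print("dark",s[i,4],V[l==i].mean(0).round(4))
E
python3 - <<'E'
from h import *
for n in("top","wrist","scene"):
    c=cap(n); save(c,n+"1.png"); print(n);vcheck(c)
mv([*tow((0,-.05),VO,VA),.069],164.2)
E
```

```text
top
dark 16 [ 0.0012 -0.0878  0.0749]
dark 9 [ 0.0026 -0.0582  0.0785]
wrist
dark 114 [ 0.0087 -0.0343  0.0632]
dark 703 [ 0.0024 -0.0545  0.0805]
dark 371 [ 0.0023 -0.0889  0.0751]
scene
dark 15 [ 0.002  -0.0868  0.0751]
dark 34 [ 0.0029 -0.0498  0.0781]
at [ 0.596  -0.0781  0.1339] yaw 163.85 -> tx,ty,tz mm [68.7 -0.7 64.9] dyaw 0.3 rz -0.006 F [-0.28 -0.26 -0.83] w 0.03 t 5.25
```

View pics/wrist1.png

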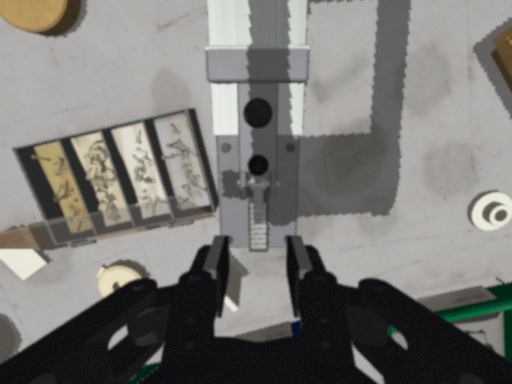

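The wrist view shows the ball (258,165) thrown back right behind the knob (257,112). Step 1 is done; now I pinch the knob and draw the jaw.

Emit:
carry_out:
  newtons: 40
  plan:
    - {"rx":0,"ry":0,"rz":0,"tx":33,"ty":1.3,"tz":0,"gripper":0.2}
    - {"rx":0,"ry":0,"rz":0,"tx":32.5,"ty":0,"tz":0,"gripper":0.2}
    - {"rx":0,"ry":0,"rz":0,"tx":0,"ty":0,"tz":20,"gripper":0.2}
    - {"rx":0,"ry":0,"rz":0,"tx":0,"ty":0,"tz":27,"gripper":0.2}
    - {"rx":0,"ry":0,"rz":0,"tx":0,"ty":0,"tz":15,"gripper":0.2}
    - {"rx":0,"ry":0,"rz":0,"tx":0,"ty":0,"tz":5,"gripper":0.2}
    - {"rx":0,"ry":0,"rz":0,"tx":0,"ty":0,"tz":0,"gripper":-0.8}
    - {"rx":0,"ry":0,"rz":0,"tx":0,"ty":0,"tz":0,"gripper":-0.8}
    - {"rx":0,"ry":0,"rz":0,"tx":0,"ty":0,"tz":0,"gripper":-0.8}
    - {"rx":0,"ry":0,"rz":0,"tx":0,"ty":0,"tz":0,"gripper":-0.8}
    - {"rx":0,"ry":0,"rz":0,"tx":-5,"ty":0,"tz":0,"gripper":-0.8}
    - {"rx":0,"ry":0,"rz":0,"tx":-6,"ty":0,"tz":0,"gripper":-0.8}
    - {"rx":0,"ry":0,"rz":0,"tx":-6,"ty":0,"tz":0,"gripper":-0.8}
    - {"rx":0,"ry":0,"rz":0,"tx":-6,"ty":0,"tz":0,"gripper":-0.8}
    - {"rx":0,"ry":0,"rz":0,"tx":-6,"ty":0,"tz":0,"gripper":-0.8}
    - {"rx":0,"ry":0,"rz":0,"tx":-6,"ty":0,"tz":0,"gripper":-0.8}
    - {"rx":0,"ry":0,"rz":0,"tx":-2,"ty":0,"tz":0,"gripper":-0.8}
    - {"rx":0,"ry":0,"rz":0,"tx":0,"ty":0,"tz":0,"gripper":-0.8}
    - {"rx":0,"ry":0,"rz":0,"tx":0,"ty":0,"tz":0,"gripper":-0.8}

```text
time: 6.83
tool_pos: [0.5689, -0.0698, 0.0671]
eef_rot: [0.001, 0.141, 0.99, -0.001]
wrist_force: [-2.5, -4.7, 2.2]
grip_width: 0.017
```

```bash
python3 - <<'E'
from h import *
s=state();print(fr(s["tool_pos"],VO,VA),s["wrist_force"],s["grip_width"])
E
```

```text
[ 0.00089268 -0.09041218  0.06710931] [-2.46889093 -4.66009303  2.21412588] 0.01696028905593015
```

Emit:
carry_out:
  plan:
    - {"rx":0,"ry":0,"rz":0,"tx":0,"ty":0,"tz":0,"gripper":0.0}
    - {"rx":0,"ry":0,"rz":0,"tx":0,"ty":0,"tz":0,"gripper":0.0}
    - {"rx":0,"ry":0,"rz":0,"tx":0,"ty":0,"tz":0,"gripper":0.0}
    - {"rx":0,"ry":0,"rz":0,"tx":0,"ty":0,"tz":-40,"gripper":0.0}
    - {"rx":0,"ry":0,"rz":-0.12,"tx":0,"ty":0,"tz":-40,"gripper":-1}
    - {"rx":0,"ry":0,"rz":-0.12,"tx":0,"ty":0,"tz":0,"gripper":-1}
    - {"rx":0,"ry":0,"rz":-0.12,"tx":0,"ty":0,"tz":0,"gripper":-1}
    - {"rx":0,"ry":0,"rz":-0.12,"tx":0,"ty":0,"tz":0,"gripper":-1}
    - {"rx":0,"ry":0,"rz":-0.12,"tx":0,"ty":0,"tz":0,"gripper":-1}
    - {"rx":0,"ry":0,"rz":-0.08,"tx":0,"ty":0,"tz":0,"gripper":-1}
    - {"rx":0,"ry":0,"rz":0,"tx":0,"ty":0,"tz":0,"gripper":-1}

```text
time: 7.75
tool_pos: [0.5693, -0.0679, 0.1468]
eef_rot: [0.001, -0.199, 0.98, 0.0]
wrist_force: [0.3, 0.3, 0.1]
grip_width: 0.0001
```

```bash
cat >> h.py <<'E'
def plates(c):
    T=fr(c["W"],TO,TA);P=c["pixels"].astype(int);sat=P.max(2)-P.min(2);g=P.sum(2)/3
    for k,y in enumerate((-.081,-.027,.027,.081)):
        m=(abs(T[...,1]-y)<.024)&(T[...,0]>-.2)&(T[...,0]<.1)&(T[...,2]>.035)&(T[...,2]<.1)&(sat<35)&(g>120)
        if m.sum()>100:
            q=T[m]; print("plate",k+1,m.sum(),"x",np.percentile(q[:,0],[1,99]).round(4),"y",q[:,1].mean().round(4),"z",np.median(q[:,2]).round(4))
E
python3 - <<'E'
from h import *
c=cap("top");vcheck(c);plates(c)
mv([*tow((.02,-.0815),TO,TA),.065],203.2)
E
```

```text
dark 28 [ 0.0023 -0.087   0.0784]
plate 1 786 x [-0.0829  0.0671] y -0.0815 z 0.0475
plate 2 785 x [-0.079   0.0699] y -0.0284 z 0.0475
plate 3 794 x [-0.084   0.0662] y 0.0271 z 0.0475
plate 4 800 x [-0.0784  0.0704] y 0.0796 z 0.0475
at [ 0.5692 -0.068   0.1467] yaw -157.24 -> tx,ty,tz mm [-153.1  222.    81.7] dyaw 0.4 rz -0.008 F [-0.05  0.    0.28] w -0.0002 t 7.8
```

Emit:
carry_out:
  plan:
    - {"rx":0,"ry":0,"rz":0,"tx":-21.9,"ty":31.7,"tz":0,"gripper":-1}
    - {"rx":0,"ry":0,"rz":0,"tx":-21.9,"ty":31.7,"tz":0,"gripper":-1}
    - {"rx":0,"ry":0,"rz":0,"tx":-21.9,"ty":31.7,"tz":0,"gripper":-1}
    - {"rx":0,"ry":0,"rz":0,"tx":-21.9,"ty":31.7,"tz":0,"gripper":-1}
    - {"rx":0,"ry":0,"rz":0,"tx":-21.9,"ty":31.7,"tz":0,"gripper":-1}
    - {"rx":0,"ry":0,"rz":0,"tx":-21.9,"ty":31.7,"tz":20,"gripper":-1}
    - {"rx":0,"ry":0,"rz":-0.008,"tx":-21.9,"ty":31.7,"tz":20,"gripper":-1}
    - {"rx":0,"ry":0,"rz":0,"tx":0,"ty":0,"tz":30,"gripper":-1}
    - {"rx":0,"ry":0,"rz":0,"tx":0,"ty":0,"tz":17,"gripper":-1}
    - {"rx":0,"ry":0,"rz":0,"tx":0,"ty":0,"tz":6,"gripper":-1}
    - {"rx":0,"ry":0,"rz":0,"tx":0,"ty":0,"tz":2,"gripper":-1}
    - {"rx":0,"ry":0,"rz":0,"tx":0,"ty":0,"tz":1,"gripper":-1}
    - {"rx":0,"ry":0,"rz":0,"tx":0,"ty":0,"tz":1,"gripper":-1}
    - {"rx":0,"ry":0,"rz":0,"tx":0,"ty":0,"tz":1,"gripper":-1}
    - {"rx":0,"ry":0,"rz":0,"tx":0,"ty":0,"tz":0,"gripper":-1}

```text
time: 9.05
tool_pos: [0.6242, 0.1919, 0.0516]
eef_rot: [0.001, -0.201, 0.98, 0.0]
wrist_force: [-0.7, -0.6, 0.1]
grip_width: 0.0001
```

```bash
python3 - <<'E'
from h import *
s=state();print(fr(s["tool_pos"],TO,TA),s["wrist_force"],s["time"])
E
```

```text
[ 0.01813245 -0.08511626  0.05155107] [-0.66277751 -0.5501247   0.13906259] 9.05
```

Emit:
carry_out:
  plan:
    - {"rx":0,"ry":0,"rz":0,"tx":0,"ty":3.5,"tz":1,"gripper":-1}
    - {"rx":0,"ry":0,"rz":0,"tx":0,"ty":0,"tz":1,"gripper":-1}
    - {"rx":0,"ry":0,"rz":0,"tx":0,"ty":0,"tz":1,"gripper":-1}
    - {"rx":0,"ry":0,"rz":0,"tx":0,"ty":0,"tz":1,"gripper":-1}
    - {"rx":0,"ry":0,"rz":0,"tx":0,"ty":0,"tz":0,"gripper":-1}
    - {"rx":0,"ry":0,"rz":0,"tx":0,"ty":0,"tz":0,"gripper":-1}

```text
time: 9.55
tool_pos: [0.6229, 0.1959, 0.0491]
eef_rot: [0.002, -0.202, 0.979, 0.0]
wrist_force: [-2.2, 0.0, 7.6]
grip_width: -0.0002
```

Emit:
carry_out:
  plan:
    - {"rx":0,"ry":0,"rz":0,"tx":2,"ty":0,"tz":0.5,"gripper":-1}
    - {"rx":0,"ry":0,"rz":0,"tx":6,"ty":0,"tz":0,"gripper":-1}
    - {"rx":0,"ry":0,"rz":0,"tx":9,"ty":0,"tz":0,"gripper":-1}
    - {"rx":0,"ry":0,"rz":0,"tx":9,"ty":0,"tz":0,"gripper":-1}
    - {"rx":0,"ry":0,"rz":0,"tx":9,"ty":0,"tz":0,"gripper":-1}
    - {"rx":0,"ry":0,"rz":0,"tx":9,"ty":0,"tz":0,"gripper":-1}
    - {"rx":0,"ry":0,"rz":0,"tx":9,"ty":0,"tz":0,"gripper":-1}
    - {"rx":0,"ry":0,"rz":0,"tx":9,"ty":0,"tz":0,"gripper":-1}
    - {"rx":0,"ry":0,"rz":0,"tx":6,"ty":0,"tz":0,"gripper":-1}
    - {"rx":0,"ry":0,"rz":0,"tx":4,"ty":0,"tz":0,"gripper":-1}
    - {"rx":0,"ry":0,"rz":0,"tx":1,"ty":0,"tz":0,"gripper":-1}
    - {"rx":0,"ry":0,"rz":0,"tx":0,"ty":0,"tz":0,"gripper":-1}
    - {"rx":0,"ry":0,"rz":0,"tx":0,"ty":0,"tz":-10,"gripper":-1}
    - {"rx":0,"ry":0,"rz":0,"tx":0,"ty":0,"tz":-40,"gripper":0.5}
    - {"rx":0,"ry":0,"rz":0,"tx":0,"ty":0,"tz":-40,"gripper":0.5}
    - {"rx":0,"ry":0,"rz":0,"tx":0,"ty":0,"tz":0,"gripper":0.5}

```text
time: 10.88
tool_pos: [0.5595, 0.1676, 0.1456]
eef_rot: [0.008, -0.202, 0.979, -0.0]
wrist_force: [1.8, 1.2, 2.1]
grip_width: 0.0356
```

```bash
python3 - <<'E'
from h import *
s=state();print(fr(s["tool_pos"],TO,TA),s["wrist_force"],s["grip_width"])
for n in("top","wrist"):
    c=cap(n);plates(c);save(c,n+"2.png")
mv([*tow((-.142,-.0815),TO,TA),.1],203.2)
E
```

```text
[-0.05096898 -0.08199238  0.14562669] [1.77997158 1.17891951 2.08699043] 0.0356063604307437
plate 1 140 x [-0.1549 -0.0357] y -0.079 z 0.0475
plate 2 284 x [-0.08   0.027] y -0.0269 z 0.0474
plate 3 392 x [-0.0837  0.04  ] y 0.0212 z 0.0478
plate 4 268 x [-0.049   0.0711] y 0.0907 z 0.0472
plate 1 5665 x [-0.1519 -0.0101] y -0.0877 z 0.0483
plate 2 1729 x [-0.0777  0.0699] y -0.0317 z 0.0482
plate 3 2233 x [-0.0817  0.0291] y 0.033 z 0.0481
plate 4 6698 x [-0.0764  0.0525] y 0.0797 z 0.0482
at [0.5564 0.1669 0.1389] yaw -156.72 -> tx,ty,tz mm [88.  -0.  38.9] dyaw -0.1 rz 0.001 F [ 0.29 -0.53  0.04] w 0.0508 t 10.98
```

View pics/wrist2.png

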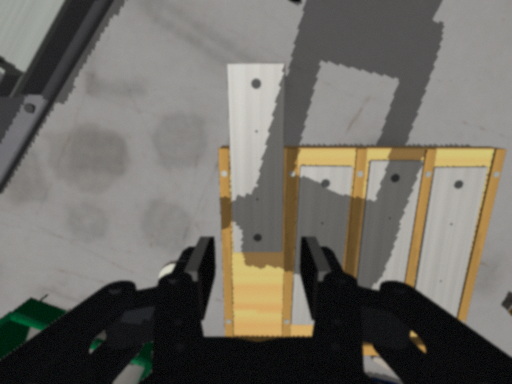

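The wrist view shows plate 1 out by about 60 mm (front end at row 65, tray edge at row 148), lying straight. Grip it by the overhang.

Emit:
carry_out:
  newtons: 50
  plan:
    - {"rx":0,"ry":0,"rz":0,"tx":40,"ty":0,"tz":0,"gripper":0.5}
    - {"rx":0,"ry":0,"rz":0,"tx":40,"ty":0,"tz":0,"gripper":0.5}
    - {"rx":0,"ry":0,"rz":0,"tx":0,"ty":0,"tz":40,"gripper":0.5}
    - {"rx":0,"ry":0,"rz":0,"tx":0,"ty":0,"tz":35,"gripper":0.5}
    - {"rx":0,"ry":0,"rz":0,"tx":0,"ty":0,"tz":15,"gripper":0.5}
    - {"rx":0,"ry":0,"rz":0,"tx":0,"ty":0,"tz":7,"gripper":0.5}
    - {"rx":0,"ry":0,"rz":0,"tx":0,"ty":0,"tz":0,"gripper":0.5}
    - {"rx":0,"ry":0,"rz":0,"tx":0,"ty":0,"tz":0,"gripper":-0.2}
    - {"rx":0,"ry":0,"rz":0,"tx":0,"ty":0,"tz":0,"gripper":-0.2}
    - {"rx":0,"ry":0,"rz":0,"tx":0,"ty":0,"tz":0,"gripper":-0.2}
    - {"rx":0,"ry":0,"rz":0,"tx":0,"ty":0,"tz":0,"gripper":-0.2}

```text
time: 11.9
tool_pos: [0.4827, 0.1352, 0.0399]
eef_rot: [0.002, -0.202, 0.979, -0.0]
wrist_force: [0.5, 0.2, -0.1]
grip_width: 0.0404
```

```bash
python3 - <<'E'
from h import *
s=state();print(fr(s["tool_pos"],TO,TA),s["wrist_force"],s["grip_width"],s["time"])
E
```

```text
[-0.13431392 -0.08151134  0.03992092] [ 0.45486378  0.1964553  -0.08676061] 0.04036092250901087 11.9
```

Emit:
carry_out:
  plan:
    - {"rx":0,"ry":0,"rz":0,"tx":0,"ty":0,"tz":-10,"gripper":-0.2}
    - {"rx":0,"ry":0,"rz":0,"tx":0,"ty":0,"tz":-30,"gripper":-0.2}
    - {"rx":0,"ry":0,"rz":0,"tx":0,"ty":0,"tz":-35,"gripper":-0.2}
    - {"rx":0,"ry":0,"rz":0,"tx":0,"ty":0,"tz":-35,"gripper":-0.2}
    - {"rx":0,"ry":0,"rz":0.05,"tx":0,"ty":0,"tz":0,"gripper":-0.2}
    - {"rx":0,"ry":0,"rz":0.12,"tx":0,"ty":0,"tz":0,"gripper":-0.2}
    - {"rx":0,"ry":0,"rz":0.12,"tx":0,"ty":0,"tz":0,"gripper":-0.2}
    - {"rx":0,"ry":0,"rz":0.12,"tx":0,"ty":0,"tz":0,"gripper":-0.2}
    - {"rx":0,"ry":0,"rz":0.12,"tx":0,"ty":0,"tz":0,"gripper":-0.2}
    - {"rx":0,"ry":0,"rz":0.12,"tx":0,"ty":0,"tz":0,"gripper":-0.2}
    - {"rx":0,"ry":0,"rz":0.12,"tx":0,"ty":0,"tz":0,"gripper":-0.2}
    - {"rx":0,"ry":0,"rz":0.12,"tx":0,"ty":0,"tz":0,"gripper":-0.2}
    - {"rx":0,"ry":0,"rz":0.12,"tx":0,"ty":0,"tz":0,"gripper":-0.2}
    - {"rx":0,"ry":0,"rz":0.12,"tx":0,"ty":0,"tz":0,"gripper":-0.2}
    - {"rx":0,"ry":0,"rz":0.12,"tx":0,"ty":0,"tz":0,"gripper":-0.2}
    - {"rx":0,"ry":0,"rz":0.12,"tx":0,"ty":0,"tz":0,"gripper":-0.2}
    - {"rx":0,"ry":0,"rz":0.12,"tx":0,"ty":0,"tz":0,"gripper":-0.2}
    - {"rx":0,"ry":0,"rz":0.12,"tx":0,"ty":0,"tz":0,"gripper":-0.2}
    - {"rx":0,"ry":0,"rz":0.12,"tx":0,"ty":0,"tz":0,"gripper":-0.2}
    - {"rx":0,"ry":0,"rz":0.12,"tx":0,"ty":0,"tz":0,"gripper":-0.2}

```text
time: 13.57
tool_pos: [0.4814, 0.135, 0.1496]
eef_rot: [0.0, 0.663, 0.749, 0.0]
wrist_force: [-0.4, 0.9, -1.0]
grip_width: 0.04
```

Emit:
carry_out:
  plan:
    - {"rx":0,"ry":0,"rz":0.12,"tx":0,"ty":0,"tz":0,"gripper":-0.2}
    - {"rx":0,"ry":0,"rz":0.12,"tx":0,"ty":0,"tz":0,"gripper":-0.2}
    - {"rx":0,"ry":0,"rz":0.12,"tx":0,"ty":0,"tz":0,"gripper":-0.2}
    - {"rx":0,"ry":0,"rz":0.04,"tx":0,"ty":0,"tz":0,"gripper":-0.2}
    - {"rx":0,"ry":0,"rz":0,"tx":0,"ty":0,"tz":0,"gripper":-0.2}

```text
time: 13.98
tool_pos: [0.4815, 0.135, 0.1495]
eef_rot: [0.0, 0.797, 0.604, 0.001]
wrist_force: [0.2, -0.4, -0.6]
grip_width: 0.0401
```

```bash
python3 - <<'E'
from h import *
c=cap("wrist");save(c,"w3.png")
# plate in tool frame via depth
s=state();th=np.radians(yaw());D=c["W"]-s["tool_pos"]
X=D[...,0]*np.cos(th)+D[...,1]*np.sin(th);Y=D[...,0]*np.sin(th)-D[...,1]*np.cos(th);Z=D[...,2]
m=(abs(Y)<.03)&(X<.04)&(X>-.16)&(abs(Z)<.03);q=np.stack([X,Y,Z],-1)[m]
print(m.sum(),np.percentile(q,[1,50,99],axis=0).round(4)); A=np.c_[q[:,0],np.ones(len(q))];print(np.linalg.lstsq(A,q[:,2],rcond=None)[0])
mv([*tow((.058,-.013),VO,VA),.15],74.2)
E
```

```text
11119 [[-0.0446 -0.0274  0.0066]
 [-0.005   0.0003  0.0084]
 [ 0.02    0.0261  0.0288]]
[0.06714903 0.01035268]
at [0.4815 0.135  0.1494] yaw 74.42 -> tx,ty,tz mm [-116.3   62.    -0.6] dyaw -0.2 rz 0.004 F [ 0.4   0.24 -0.08] w 0.0398 t 14.03
```

View pics/w3.png

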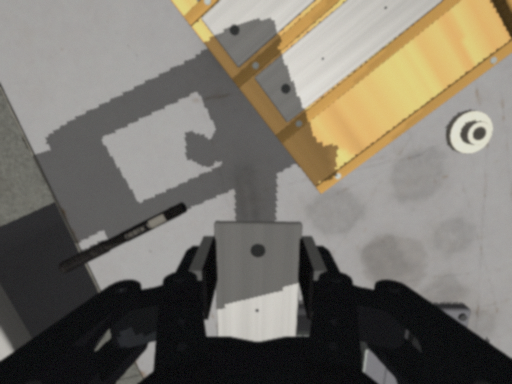

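Emit:
carry_out:
  plan:
    - {"rx":0,"ry":0,"rz":0.004,"tx":-29,"ty":15.5,"tz":0,"gripper":-0.2}
    - {"rx":0,"ry":0,"rz":0,"tx":-29,"ty":15.5,"tz":0,"gripper":-0.2}
    - {"rx":0,"ry":0,"rz":0,"tx":-29,"ty":15.5,"tz":0,"gripper":-0.2}
    - {"rx":0,"ry":0,"rz":0,"tx":-29.3,"ty":15.5,"tz":0,"gripper":-0.2}
    - {"rx":0,"ry":0,"rz":0,"tx":0,"ty":0,"tz":30,"gripper":-0.2}
    - {"rx":0,"ry":0,"rz":0,"tx":0,"ty":0,"tz":30,"gripper":-0.2}
    - {"rx":0,"ry":0,"rz":0,"tx":0,"ty":0,"tz":20,"gripper":-0.2}
    - {"rx":0,"ry":0,"rz":0,"tx":0,"ty":0,"tz":10,"gripper":-0.2}
    - {"rx":0,"ry":0,"rz":0,"tx":0,"ty":0,"tz":0,"gripper":-0.2}

```text
time: 14.78
tool_pos: [0.5073, 0.0062, 0.0559]
eef_rot: [-0.002, 0.798, 0.603, -0.002]
wrist_force: [-0.6, 0.1, -0.5]
grip_width: 0.0399
```

```bash
python3 - <<'E'
from h import *
s=state();print(fr(s["tool_pos"],VO,VA),s["wrist_force"],s["grip_width"],s["time"],yaw())
E
```

```text
[ 0.05722682 -0.01038672  0.05587723] [-0.64402545  0.07397746 -0.46115648] 0.03991812599942043 14.7833 74.1639927614005
```

Emit:
carry_out:
  plan:
    - {"rx":0,"ry":0,"rz":0,"tx":0,"ty":0,"tz":5,"gripper":-0.2}
    - {"rx":0,"ry":0,"rz":0,"tx":0,"ty":0,"tz":5,"gripper":-0.2}
    - {"rx":0,"ry":0,"rz":0,"tx":0,"ty":0,"tz":2,"gripper":-0.2}
    - {"rx":0,"ry":0,"rz":0,"tx":0,"ty":0,"tz":2,"gripper":-0.2}
    - {"rx":0,"ry":0,"rz":0,"tx":0,"ty":0,"tz":0,"gripper":-0.2}
    - {"rx":0,"ry":0,"rz":0,"tx":0,"ty":0,"tz":0,"gripper":-0.2}

```text
time: 15.28
tool_pos: [0.5096, 0.0062, 0.0449]
eef_rot: [0.0, 0.798, 0.603, 0.0]
wrist_force: [-0.2, 0.1, -1.5]
grip_width: 0.04
```

```bash
python3 - <<'E'
from h import *
s=state();print(fr(s["tool_pos"],VO,VA),s["wrist_force"],s["grip_width"],s["time"],yaw())
E
```

```text
[ 0.05781066 -0.01263021  0.04487657] [-0.24061129  0.11998643 -1.47533165] 0.03995335985804041 15.2833 74.14135392289622
```

Emit:
carry_out:
  plan:
    - {"rx":0,"ry":0,"rz":0,"tx":0,"ty":0,"tz":0,"gripper":0.3}
    - {"rx":0,"ry":0,"rz":0,"tx":0,"ty":0,"tz":0,"gripper":0.3}
    - {"rx":0,"ry":0,"rz":0,"tx":0,"ty":0,"tz":0,"gripper":0.3}
    - {"rx":0,"ry":0,"rz":0,"tx":0,"ty":0,"tz":0,"gripper":0.3}
    - {"rx":0,"ry":0,"rz":0,"tx":0,"ty":0,"tz":-10,"gripper":0.3}
    - {"rx":0,"ry":0,"rz":0,"tx":0,"ty":0,"tz":-35,"gripper":0.3}
    - {"rx":0,"ry":0,"rz":0,"tx":0,"ty":0,"tz":-40,"gripper":-1}
    - {"rx":0,"ry":0,"rz":0,"tx":36.5,"ty":3.5,"tz":0,"gripper":-1}
    - {"rx":0,"ry":0,"rz":0,"tx":36.5,"ty":3.5,"tz":0,"gripper":-1}
    - {"rx":0,"ry":0,"rz":0,"tx":36.5,"ty":3.6,"tz":0,"gripper":-1}
    - {"rx":0,"ry":0,"rz":0,"tx":36.5,"ty":3.6,"tz":0,"gripper":-1}
    - {"rx":0,"ry":0,"rz":0,"tx":36.5,"ty":3.6,"tz":0,"gripper":-1}
    - {"rx":0,"ry":0,"rz":0,"tx":36.5,"ty":3.6,"tz":0,"gripper":-1}
    - {"rx":0,"ry":0,"rz":0,"tx":36.5,"ty":3.6,"tz":0,"gripper":-1}
    - {"rx":0,"ry":0,"rz":-0.12,"tx":0,"ty":0,"tz":0,"gripper":-1}
    - {"rx":0,"ry":0,"rz":-0.12,"tx":0,"ty":0,"tz":0,"gripper":-1}
    - {"rx":0,"ry":0,"rz":-0.12,"tx":0,"ty":0,"tz":0,"gripper":-1}
    - {"rx":0,"ry":0,"rz":-0.12,"tx":0,"ty":0,"tz":0,"gripper":-1}
    - {"rx":0,"ry":0,"rz":-0.12,"tx":0,"ty":0,"tz":0,"gripper":-1}
    - {"rx":0,"ry":0,"rz":-0.12,"tx":0,"ty":0,"tz":0,"gripper":-1}

```text
time: 16.95
tool_pos: [0.6033, 0.2452, 0.1302]
eef_rot: [0.0, 0.532, 0.847, 0.0]
wrist_force: [-0.4, -0.7, 0.1]
grip_width: 0.0
```

Emit:
carry_out:
  plan:
    - {"rx":0,"ry":0,"rz":-0.12,"tx":0,"ty":0,"tz":0,"gripper":-1}
    - {"rx":0,"ry":0,"rz":-0.12,"tx":0,"ty":0,"tz":0,"gripper":-1}
    - {"rx":0,"ry":0,"rz":-0.12,"tx":0,"ty":0,"tz":0,"gripper":-1}
    - {"rx":0,"ry":0,"rz":-0.12,"tx":0,"ty":0,"tz":0,"gripper":-1}
    - {"rx":0,"ry":0,"rz":-0.12,"tx":0,"ty":0,"tz":0,"gripper":-1}
    - {"rx":0,"ry":0,"rz":-0.12,"tx":0,"ty":0,"tz":0,"gripper":-1}
    - {"rx":0,"ry":0,"rz":-0.12,"tx":0,"ty":0,"tz":0,"gripper":-1}
    - {"rx":0,"ry":0,"rz":-0.12,"tx":0,"ty":0,"tz":0,"gripper":-1}
    - {"rx":0,"ry":0,"rz":-0.12,"tx":0,"ty":0,"tz":0,"gripper":-1}
    - {"rx":0,"ry":0,"rz":-0.12,"tx":0,"ty":0,"tz":0,"gripper":-1}
    - {"rx":0,"ry":0,"rz":-0.12,"tx":0,"ty":0,"tz":0,"gripper":-1}
    - {"rx":0,"ry":0,"rz":-0.12,"tx":0,"ty":0,"tz":0,"gripper":-1}
    - {"rx":0,"ry":0,"rz":-0.09,"tx":0,"ty":0,"tz":0,"gripper":-1}
    - {"rx":0,"ry":0,"rz":0,"tx":0,"ty":0,"tz":0,"gripper":-1}

```text
time: 18.12
tool_pos: [0.6034, 0.2451, 0.1302]
eef_rot: [0.0, -0.2, 0.98, -0.0]
wrist_force: [-0.3, -0.1, 0.3]
grip_width: -0.0
```

```bash
cat >> h.py <<'E'
def stack(c):
    V=fr(c["W"],VO,VA);P=c["pixels"].astype(int);sat=P.max(2)-P.min(2);g=P.sum(2)/3;z=V[...,2]
    m=(abs(V[...,0])<.11)&(V[...,1]>-.06)&(V[...,1]<.03)&(z>.044)&(z<.075)&(sat<30)&(g>150)
    for a,b in((-.11,-.04),(.04,.11)):
        k=m&(V[...,0]>a)&(V[...,0]<b)
        if k.sum()>20: print("stack end",k.sum(),"x",np.percentile(V[k][:,0],[1,99]).round(4),"y",np.percentile(V[k][:,1],[2,50,98]).round(4),"z",np.median(z[k]).round(4))
E
python3 - <<'E'
from h import *
c=cap("top");stack(c);plates(c);vcheck(c);save(c,"t4.png");cv2.imwrite("pics/t4z.png",cv2.resize(c["pixels"][140:260,120:320],None,fx=4,fy=4)[:,:,::-1])
c=cap("scene");stack(c);plates(c)
mv([*tow((.02,-.028),TO,TA),.0515],203.2)
E
```

```text
stack end 189 x [-0.0741 -0.0404] y [-0.0297 -0.009   0.011 ] z 0.0506
stack end 191 x [0.0405 0.0753] y [-0.0312 -0.0106  0.0092] z 0.0502
plate 2 188 x [-0.0801  0.0435] y -0.0429 z 0.0473
plate 3 286 x [-0.0069  0.0526] y 0.0275 z 0.0476
plate 4 345 x [0.0011 0.0702] y 0.0804 z 0.0474
dark 12 [ 0.0014 -0.1242  0.0768]
stack end 103 x [0.0415 0.077 ] y [-0.0313 -0.0103  0.0091] z 0.0544
plate 2 439 x [-0.0787  0.0665] y -0.0271 z 0.0511
plate 3 471 x [-0.083   0.0639] y 0.0284 z 0.0511
plate 4 504 x [-0.0768  0.0688] y 0.0807 z 0.051
at [0.6034 0.2451 0.13  ] yaw -157.09 -> tx,ty,tz mm [-0.1  0.  78.5] dyaw 0.3 rz -0.005 F [-0.12  0.65 -0.85] w -0.0001 t 18.22
```

View pics/t4z.png

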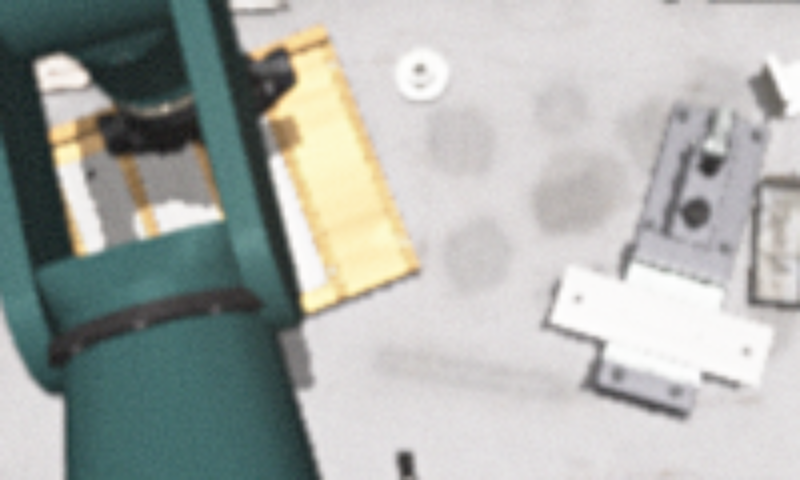

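Zoomed top view: plate 1 lies flat and straight across the vice bed at (660,325), with the jaw open and the pawl back. On to plate 2.

Emit:
carry_out:
  plan:
    - {"rx":0,"ry":0,"rz":-0.005,"tx":0,"ty":0,"tz":35,"gripper":-1}
    - {"rx":0,"ry":0,"rz":0,"tx":0,"ty":0,"tz":30,"gripper":-1}
    - {"rx":0,"ry":0,"rz":0,"tx":0,"ty":0,"tz":13,"gripper":-1}
    - {"rx":0,"ry":0,"rz":0,"tx":0,"ty":0,"tz":1.5,"gripper":-1}
    - {"rx":0,"ry":0,"rz":0,"tx":0,"ty":0,"tz":1,"gripper":-1}
    - {"rx":0,"ry":0,"rz":0,"tx":0,"ty":0,"tz":1,"gripper":-1}
    - {"rx":0,"ry":0,"rz":0,"tx":0,"ty":0,"tz":1,"gripper":-1}
    - {"rx":0,"ry":0,"rz":0,"tx":0,"ty":0,"tz":0.5,"gripper":-1}
    - {"rx":0,"ry":0,"rz":0,"tx":0,"ty":0,"tz":0,"gripper":-1}
    - {"rx":0,"ry":0,"rz":0,"tx":0,"ty":0,"tz":0,"gripper":-1}

```text
time: 19.05
tool_pos: [0.6041, 0.2454, 0.0491]
eef_rot: [0.001, -0.202, 0.979, 0.0]
wrist_force: [-2.1, -1.3, 7.8]
grip_width: 0.0001
```

Emit:
carry_out:
  plan:
    - {"rx":0,"ry":0,"rz":0,"tx":2,"ty":0,"tz":0,"gripper":-1}
    - {"rx":0,"ry":0,"rz":0,"tx":7,"ty":0,"tz":0,"gripper":-1}
    - {"rx":0,"ry":0,"rz":0,"tx":9,"ty":0,"tz":0,"gripper":-1}
    - {"rx":0,"ry":0,"rz":0,"tx":9,"ty":0,"tz":0,"gripper":-1}
    - {"rx":0,"ry":0,"rz":0,"tx":9,"ty":0,"tz":0,"gripper":-1}
    - {"rx":0,"ry":0,"rz":0,"tx":9,"ty":0,"tz":0,"gripper":-1}
    - {"rx":0,"ry":0,"rz":0,"tx":9,"ty":0,"tz":0,"gripper":-1}
    - {"rx":0,"ry":0,"rz":0,"tx":9,"ty":0,"tz":0,"gripper":-1}
    - {"rx":0,"ry":0,"rz":0,"tx":7,"ty":0,"tz":0,"gripper":-1}
    - {"rx":0,"ry":0,"rz":0,"tx":4,"ty":0,"tz":0,"gripper":-1}
    - {"rx":0,"ry":0,"rz":0,"tx":2,"ty":0,"tz":0,"gripper":-1}
    - {"rx":0,"ry":0,"rz":0,"tx":0,"ty":0,"tz":0,"gripper":-1}
    - {"rx":0,"ry":0,"rz":0,"tx":0,"ty":0,"tz":-10,"gripper":-1}
    - {"rx":0,"ry":0,"rz":0,"tx":0,"ty":0,"tz":-40,"gripper":0.5}
    - {"rx":0,"ry":0,"rz":0,"tx":0,"ty":0,"tz":-40,"gripper":0.5}
    - {"rx":0,"ry":0,"rz":0,"tx":0,"ty":0,"tz":0,"gripper":0.5}
    - {"rx":0,"ry":0,"rz":0,"tx":0,"ty":0,"tz":0,"gripper":0.5}

```text
time: 20.47
tool_pos: [0.5354, 0.2155, 0.1408]
eef_rot: [0.004, -0.202, 0.979, 0.0]
wrist_force: [0.9, 0.6, -0.1]
grip_width: 0.0483
```

```bash
python3 - <<'E'
from h import *
c=cap("wrist");plates(c);save(c,"w5.png");plates(cap("scene"))
mv([*tow((-.134,-.028),TO,TA),.0425],203.2)
E
```

```text
plate 2 4186 x [-0.1513 -0.0066] y -0.0385 z 0.0483
plate 3 2046 x [-0.082   0.0653] y 0.0246 z 0.0482
plate 4 2055 x [-0.0766  0.0285] y 0.088 z 0.0482
plate 2 476 x [-0.1523 -0.0066] y -0.0278 z 0.0512
plate 3 485 x [-0.0828  0.0643] y 0.0285 z 0.0508
plate 4 517 x [-0.0783  0.0683] y 0.0805 z 0.0508
at [0.5329 0.2148 0.1361] yaw -156.68 -> tx,ty,tz mm [77.2  0.3 93.6] dyaw -0.1 rz 0.002 F [-0.22 -0.63 -0.26] w 0.0628 t 20.57
```

Emit:
carry_out:
  plan:
    - {"rx":0,"ry":0,"rz":0,"tx":39,"ty":0,"tz":0,"gripper":0.5}
    - {"rx":0,"ry":0,"rz":0,"tx":38,"ty":0,"tz":0,"gripper":0.5}
    - {"rx":0,"ry":0,"rz":0,"tx":0,"ty":0,"tz":36,"gripper":0.5}
    - {"rx":0,"ry":0,"rz":0,"tx":0,"ty":0,"tz":35,"gripper":0.5}
    - {"rx":0,"ry":0,"rz":0,"tx":0,"ty":0,"tz":14,"gripper":0.5}
    - {"rx":0,"ry":0,"rz":0,"tx":0,"ty":0,"tz":5.5,"gripper":0.5}
    - {"rx":0,"ry":0,"rz":0,"tx":0,"ty":0,"tz":0,"gripper":0.5}
    - {"rx":0,"ry":0,"rz":0,"tx":0,"ty":0,"tz":0,"gripper":0.5}

```text
time: 21.23
tool_pos: [0.4626, 0.1844, 0.0456]
eef_rot: [-0.001, -0.202, 0.979, -0.0]
wrist_force: [-0.3, 0.0, 0.2]
grip_width: 0.0637
```

```bash
python3 - <<'E'
from h import *
mv([*tow((-.134,-.028),TO,TA),.0425],203.2)
E
```

```text
at [0.4626 0.1844 0.0456] yaw -156.67 -> tx,ty,tz mm [0.7 0.4 3.1] dyaw -0.1 rz 0.002 F [-0.33  0.03  0.19] w 0.0637 t 21.23
```

Emit:
carry_out:
  newtons: 50
  plan:
    - {"rx":0,"ry":0,"rz":0,"tx":0.7,"ty":0,"tz":3.5,"gripper":0.5}
    - {"rx":0,"ry":0,"rz":0,"tx":0,"ty":0,"tz":0,"gripper":-0.2}
    - {"rx":0,"ry":0,"rz":0,"tx":0,"ty":0,"tz":0,"gripper":-0.2}
    - {"rx":0,"ry":0,"rz":0,"tx":0,"ty":0,"tz":0,"gripper":-0.2}
    - {"rx":0,"ry":0,"rz":0,"tx":0,"ty":0,"tz":0,"gripper":-0.2}
    - {"rx":0,"ry":0,"rz":0,"tx":0,"ty":0,"tz":0,"gripper":-0.2}

```text
time: 21.73
tool_pos: [0.4628, 0.1844, 0.0432]
eef_rot: [0.001, -0.202, 0.979, 0.0]
wrist_force: [-0.3, 0.2, 2.1]
grip_width: 0.0395
```

Emit:
carry_out:
  plan:
    - {"rx":0,"ry":0,"rz":0,"tx":0,"ty":0,"tz":-10,"gripper":-0.2}
    - {"rx":0,"ry":0,"rz":0,"tx":0,"ty":0,"tz":-30,"gripper":-0.2}
    - {"rx":0,"ry":0,"rz":0,"tx":0,"ty":0,"tz":-35,"gripper":-0.2}
    - {"rx":0,"ry":0,"rz":0,"tx":0,"ty":0,"tz":-35,"gripper":-0.2}
    - {"rx":0,"ry":0,"rz":0.05,"tx":0,"ty":0,"tz":0,"gripper":-0.2}
    - {"rx":0,"ry":0,"rz":0.12,"tx":0,"ty":0,"tz":0,"gripper":-0.2}
    - {"rx":0,"ry":0,"rz":0.12,"tx":0,"ty":0,"tz":0,"gripper":-0.2}
    - {"rx":0,"ry":0,"rz":0.12,"tx":0,"ty":0,"tz":0,"gripper":-0.2}
    - {"rx":0,"ry":0,"rz":0.12,"tx":0,"ty":0,"tz":0,"gripper":-0.2}
    - {"rx":0,"ry":0,"rz":0.12,"tx":0,"ty":0,"tz":0,"gripper":-0.2}
    - {"rx":0,"ry":0,"rz":0.12,"tx":0,"ty":0,"tz":0,"gripper":-0.2}
    - {"rx":0,"ry":0,"rz":0.12,"tx":0,"ty":0,"tz":0,"gripper":-0.2}
    - {"rx":0,"ry":0,"rz":0.12,"tx":0,"ty":0,"tz":0,"gripper":-0.2}
    - {"rx":0,"ry":0,"rz":0.12,"tx":0,"ty":0,"tz":0,"gripper":-0.2}
    - {"rx":0,"ry":0,"rz":0.12,"tx":0,"ty":0,"tz":0,"gripper":-0.2}
    - {"rx":0,"ry":0,"rz":0.12,"tx":0,"ty":0,"tz":0,"gripper":-0.2}
    - {"rx":0,"ry":0,"rz":0.12,"tx":0,"ty":0,"tz":0,"gripper":-0.2}
    - {"rx":0,"ry":0,"rz":0.12,"tx":0,"ty":0,"tz":0,"gripper":-0.2}
    - {"rx":0,"ry":0,"rz":0.12,"tx":0,"ty":0,"tz":0,"gripper":-0.2}
    - {"rx":0,"ry":0,"rz":0.12,"tx":0,"ty":0,"tz":0,"gripper":-0.2}

```text
time: 23.4
tool_pos: [0.4618, 0.1841, 0.1527]
eef_rot: [-0.0, 0.663, 0.749, -0.0]
wrist_force: [0.2, -0.4, -0.3]
grip_width: 0.04
```

Emit:
carry_out:
  plan:
    - {"rx":0,"ry":0,"rz":0.12,"tx":0,"ty":0,"tz":0,"gripper":-0.2}
    - {"rx":0,"ry":0,"rz":0.12,"tx":0,"ty":0,"tz":0,"gripper":-0.2}
    - {"rx":0,"ry":0,"rz":0.12,"tx":0,"ty":0,"tz":0,"gripper":-0.2}
    - {"rx":0,"ry":0,"rz":0.04,"tx":0,"ty":0,"tz":0,"gripper":-0.2}
    - {"rx":0,"ry":0,"rz":0,"tx":0,"ty":0,"tz":0,"gripper":-0.2}

```text
time: 23.82
tool_pos: [0.4618, 0.1841, 0.1527]
eef_rot: [-0.0, 0.797, 0.605, -0.0]
wrist_force: [0.2, 1.4, -0.8]
grip_width: 0.0397
```

```bash
cat >> h.py <<'E'
def held():
    c=cap("wrist");s=state();th=np.radians(yaw());D=c["W"]-s["tool_pos"]
    X=D[...,0]*np.cos(th)+D[...,1]*np.sin(th);Y=D[...,0]*np.sin(th)-D[...,1]*np.cos(th);Z=D[...,2]
    P=c["pixels"].astype(int)
    m=(abs(Y)<.019)&(X<.04)&(X>-.01)&(abs(Z)<.03)&(P.max(2)>70);q=np.stack([X,Y,Z],-1)[m]
    print("held",m.sum(),np.percentile(q,[1,50,99],axis=0).round(4),"slope",np.linalg.lstsq(np.c_[q[:,:2],np.ones(len(q))],q[:,2],rcond=None)[0].round(3)); return c
E
python3 - <<'E'
from h import *
save(held(),"w6.png");stack(cap("scene"))
mv([*tow((.058,-.013),VO,VA),.15],74.2)
E
```

```text
held 4351 [[-0.0096 -0.0186  0.0024]
 [ 0.0067 -0.0002  0.0046]
 [ 0.021   0.0186  0.006 ]] slope [-0.003 -0.001  0.005]
stack end 87 x [-0.072  -0.0403] y [-0.0309 -0.0088  0.0113] z 0.0543
stack end 42 x [0.0402 0.0755] y [-0.0318  0.0017  0.0098] z 0.0548
at [0.462  0.1841 0.1526] yaw 74.49 -> tx,ty,tz mm [-158.6   93.9    2.6] dyaw -0.3 rz 0.005 F [ 0.71 -0.12 -0.52] w 0.0397 t 23.92
```

Emit:
carry_out:
  plan:
    - {"rx":0,"ry":0,"rz":0.005,"tx":-31.7,"ty":18.8,"tz":0,"gripper":-0.2}
    - {"rx":0,"ry":0,"rz":0,"tx":-31.7,"ty":18.8,"tz":0,"gripper":-0.2}
    - {"rx":0,"ry":0,"rz":0,"tx":-31.7,"ty":18.8,"tz":0,"gripper":-0.2}
    - {"rx":0,"ry":0,"rz":0,"tx":-31.7,"ty":18.8,"tz":0,"gripper":-0.2}
    - {"rx":0,"ry":0,"rz":0,"tx":-31.7,"ty":18.8,"tz":0,"gripper":-0.2}
    - {"rx":0,"ry":0,"rz":0,"tx":0,"ty":0,"tz":30,"gripper":-0.2}
    - {"rx":0,"ry":0,"rz":0,"tx":0,"ty":0,"tz":30,"gripper":-0.2}
    - {"rx":0,"ry":0,"rz":0,"tx":0,"ty":0,"tz":20,"gripper":-0.2}
    - {"rx":0,"ry":0,"rz":0,"tx":0,"ty":0,"tz":8,"gripper":-0.2}
    - {"rx":0,"ry":0,"rz":0,"tx":0,"ty":0,"tz":4,"gripper":-0.2}
    - {"rx":0,"ry":0,"rz":0,"tx":0,"ty":0,"tz":2,"gripper":-0.2}
    - {"rx":0,"ry":0,"rz":0,"tx":0,"ty":0,"tz":0,"gripper":-0.2}
    - {"rx":0,"ry":0,"rz":0,"tx":0,"ty":0,"tz":0,"gripper":-0.2}
    - {"rx":0,"ry":0,"rz":0,"tx":0,"ty":0,"tz":0,"gripper":-0.2}

```text
time: 25.08
tool_pos: [0.5105, 0.0061, 0.0601]
eef_rot: [0.001, 0.798, 0.603, 0.001]
wrist_force: [0.6, 0.1, -0.0]
grip_width: 0.0397
```

```bash
python3 - <<'E'
from h import *
mv([*tow((.058,-.0126),VO,VA),.054],74.2)
E
```

```text
at [0.5105 0.0061 0.0601] yaw 74.16 -> tx,ty,tz mm [-0.  -0.9  6.1] dyaw 0.0 rz -0.001 F [ 0.57  0.09 -0.02] w 0.0397 t 25.08
```

Emit:
carry_out:
  plan:
    - {"rx":0,"ry":0,"rz":0,"tx":0,"ty":-0.9,"tz":3.5,"gripper":-0.2}
    - {"rx":0,"ry":0,"rz":0,"tx":0,"ty":0,"tz":3,"gripper":-0.2}
    - {"rx":0,"ry":0,"rz":0,"tx":0,"ty":0,"tz":0,"gripper":-0.2}
    - {"rx":0,"ry":0,"rz":0,"tx":0,"ty":0,"tz":0,"gripper":0.3}
    - {"rx":0,"ry":0,"rz":0,"tx":0,"ty":0,"tz":0,"gripper":0.3}
    - {"rx":0,"ry":0,"rz":0,"tx":0,"ty":0,"tz":0,"gripper":0.3}
    - {"rx":0,"ry":0,"rz":0,"tx":0,"ty":0,"tz":0,"gripper":0.3}
    - {"rx":0,"ry":0,"rz":0,"tx":0,"ty":0,"tz":-10,"gripper":0.3}
    - {"rx":0,"ry":0,"rz":0,"tx":0,"ty":0,"tz":-32,"gripper":0.3}
    - {"rx":0,"ry":0,"rz":0,"tx":0,"ty":0,"tz":-35,"gripper":-1}
    - {"rx":0,"ry":0,"rz":0,"tx":37.3,"ty":-1.2,"tz":0,"gripper":-1}
    - {"rx":0,"ry":0,"rz":0,"tx":37.3,"ty":-1.2,"tz":0,"gripper":-1}
    - {"rx":0,"ry":0,"rz":0,"tx":37.3,"ty":-1.2,"tz":0,"gripper":-1}
    - {"rx":0,"ry":0,"rz":0,"tx":37.3,"ty":-1.2,"tz":0,"gripper":-1}
    - {"rx":0,"ry":0,"rz":0,"tx":37.3,"ty":-1.2,"tz":0,"gripper":-1}
    - {"rx":0,"ry":0,"rz":0,"tx":37.3,"ty":-1.2,"tz":0,"gripper":-1}
    - {"rx":0,"ry":0,"rz":0,"tx":37.3,"ty":-1.2,"tz":0,"gripper":-1}
    - {"rx":0,"ry":0,"rz":0,"tx":37.3,"ty":-1.3,"tz":0,"gripper":-1}
    - {"rx":0,"ry":0,"rz":-0.12,"tx":0,"ty":0,"tz":0,"gripper":-1}
    - {"rx":0,"ry":0,"rz":-0.12,"tx":0,"ty":0,"tz":0,"gripper":-1}

```text
time: 26.75
tool_pos: [0.5807, 0.2986, 0.129]
eef_rot: [-0.0, 0.717, 0.697, 0.0]
wrist_force: [0.6, -0.5, -0.5]
grip_width: -0.0
```

Emit:
carry_out:
  plan:
    - {"rx":0,"ry":0,"rz":-0.12,"tx":0,"ty":0,"tz":0,"gripper":-1}
    - {"rx":0,"ry":0,"rz":-0.12,"tx":0,"ty":0,"tz":0,"gripper":-1}
    - {"rx":0,"ry":0,"rz":-0.12,"tx":0,"ty":0,"tz":0,"gripper":-1}
    - {"rx":0,"ry":0,"rz":-0.12,"tx":0,"ty":0,"tz":0,"gripper":-1}
    - {"rx":0,"ry":0,"rz":-0.12,"tx":0,"ty":0,"tz":0,"gripper":-1}
    - {"rx":0,"ry":0,"rz":-0.12,"tx":0,"ty":0,"tz":0,"gripper":-1}
    - {"rx":0,"ry":0,"rz":-0.12,"tx":0,"ty":0,"tz":0,"gripper":-1}
    - {"rx":0,"ry":0,"rz":-0.12,"tx":0,"ty":0,"tz":0,"gripper":-1}
    - {"rx":0,"ry":0,"rz":-0.12,"tx":0,"ty":0,"tz":0,"gripper":-1}
    - {"rx":0,"ry":0,"rz":-0.12,"tx":0,"ty":0,"tz":0,"gripper":-1}
    - {"rx":0,"ry":0,"rz":-0.12,"tx":0,"ty":0,"tz":0,"gripper":-1}
    - {"rx":0,"ry":0,"rz":-0.12,"tx":0,"ty":0,"tz":0,"gripper":-1}
    - {"rx":0,"ry":0,"rz":-0.12,"tx":0,"ty":0,"tz":0,"gripper":-1}
    - {"rx":0,"ry":0,"rz":-0.12,"tx":0,"ty":0,"tz":0,"gripper":-1}
    - {"rx":0,"ry":0,"rz":-0.12,"tx":0,"ty":0,"tz":0,"gripper":-1}
    - {"rx":0,"ry":0,"rz":-0.12,"tx":0,"ty":0,"tz":0,"gripper":-1}
    - {"rx":0,"ry":0,"rz":-0.09,"tx":0,"ty":0,"tz":0,"gripper":-1}
    - {"rx":0,"ry":0,"rz":0,"tx":0,"ty":0,"tz":0,"gripper":-1}

```text
time: 28.25
tool_pos: [0.5809, 0.296, 0.1298]
eef_rot: [0.0, -0.2, 0.98, 0.0]
wrist_force: [-0.4, -0.8, -0.1]
grip_width: 0.0003
```

```bash
python3 - <<'E'
from h import *
c=cap("top");stack(c);vcheck(c);cv2.imwrite("pics/t7z.png",cv2.resize(c["pixels"][170:260,250:350],None,fx=5,fy=5)[:,:,::-1])
c=cap("scene");stack(c);plates(c)
mv([*tow((.02,.027),TO,TA),.0515],203.2)
E
```

```text
stack end 191 x [-0.0736 -0.0405] y [-0.0294 -0.0087  0.0122] z 0.0546
stack end 198 x [0.0405 0.0755] y [-0.0304 -0.0096  0.0109] z 0.0547
dark 12 [ 0.0014 -0.1245  0.0756]
stack end 115 x [0.0404 0.0767] y [-0.0326 -0.0096  0.0096] z 0.0582
plate 3 464 x [-0.0826  0.064 ] y 0.0281 z 0.0512
plate 4 515 x [-0.0789  0.0684] y 0.0807 z 0.051
at [0.5809 0.296  0.1296] yaw -157.1 -> tx,ty,tz mm [-0.6 -0.6 78.1] dyaw 0.3 rz -0.005 F [ 0.45  0.4  -0.4 ] w -0.0 t 28.35
```

View pics/t7z.png

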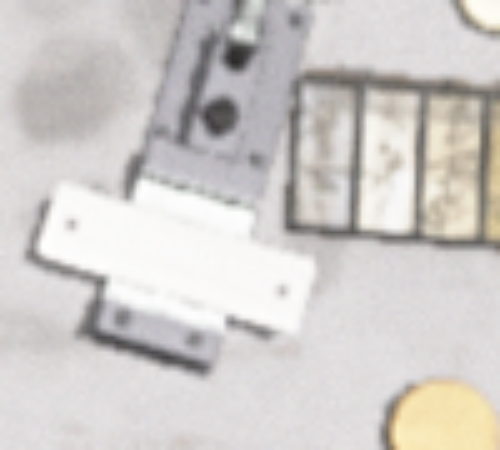

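Plate 2 sits squarely on plate 1: one outline at (175,255), surface 4 mm higher. On to plate 3.

Emit:
carry_out:
  plan:
    - {"rx":0,"ry":0,"rz":-0.005,"tx":0,"ty":0,"tz":35,"gripper":-1}
    - {"rx":0,"ry":0,"rz":0,"tx":0,"ty":0,"tz":30,"gripper":-1}
    - {"rx":0,"ry":0,"rz":0,"tx":0,"ty":0,"tz":12.6,"gripper":-1}
    - {"rx":0,"ry":0,"rz":0,"tx":0,"ty":0,"tz":1.5,"gripper":-1}
    - {"rx":0,"ry":0,"rz":0,"tx":0,"ty":0,"tz":1,"gripper":-1}
    - {"rx":0,"ry":0,"rz":0,"tx":0,"ty":0,"tz":1,"gripper":-1}
    - {"rx":0,"ry":0,"rz":0,"tx":0,"ty":0,"tz":1,"gripper":-1}
    - {"rx":0,"ry":0,"rz":0,"tx":0,"ty":0,"tz":0.5,"gripper":-1}
    - {"rx":0,"ry":0,"rz":0,"tx":0,"ty":0,"tz":0,"gripper":-1}
    - {"rx":0,"ry":0,"rz":0,"tx":0,"ty":0,"tz":0,"gripper":-1}

```text
time: 29.18
tool_pos: [0.5817, 0.2964, 0.0491]
eef_rot: [0.002, -0.202, 0.979, 0.0]
wrist_force: [-2.3, -0.8, 6.6]
grip_width: -0.0002
```

Emit:
carry_out:
  plan:
    - {"rx":0,"ry":0,"rz":0,"tx":2,"ty":0,"tz":0,"gripper":-1}
    - {"rx":0,"ry":0,"rz":0,"tx":6,"ty":0,"tz":0,"gripper":-1}
    - {"rx":0,"ry":0,"rz":0,"tx":9,"ty":0,"tz":0,"gripper":-1}
    - {"rx":0,"ry":0,"rz":0,"tx":9,"ty":0,"tz":0,"gripper":-1}
    - {"rx":0,"ry":0,"rz":0,"tx":9,"ty":0,"tz":0,"gripper":-1}
    - {"rx":0,"ry":0,"rz":0,"tx":9,"ty":0,"tz":0,"gripper":-1}
    - {"rx":0,"ry":0,"rz":0,"tx":9,"ty":0,"tz":0,"gripper":-1}
    - {"rx":0,"ry":0,"rz":0,"tx":9,"ty":0,"tz":0,"gripper":-1}
    - {"rx":0,"ry":0,"rz":0,"tx":6,"ty":0,"tz":0,"gripper":-1}
    - {"rx":0,"ry":0,"rz":0,"tx":4,"ty":0,"tz":0,"gripper":-1}
    - {"rx":0,"ry":0,"rz":0,"tx":1,"ty":0,"tz":0,"gripper":-1}
    - {"rx":0,"ry":0,"rz":0,"tx":0,"ty":0,"tz":0,"gripper":-1}
    - {"rx":0,"ry":0,"rz":0,"tx":0,"ty":0,"tz":-10,"gripper":-1}
    - {"rx":0,"ry":0,"rz":0,"tx":0,"ty":0,"tz":-40,"gripper":0.5}
    - {"rx":0,"ry":0,"rz":0,"tx":0,"ty":0,"tz":-40,"gripper":0.5}
    - {"rx":0,"ry":0,"rz":0,"tx":0,"ty":0,"tz":0,"gripper":0.5}
    - {"rx":0,"ry":0,"rz":0,"tx":0,"ty":0,"tz":0,"gripper":0.5}
    - {"rx":0,"ry":0,"rz":0,"tx":0,"ty":0,"tz":0,"gripper":0.5}

```text
time: 30.68
tool_pos: [0.5135, 0.267, 0.1367]
eef_rot: [0.0, -0.202, 0.979, -0.0]
wrist_force: [-0.2, 0.9, -0.2]
grip_width: 0.0606
```

```bash
python3 - <<'E'
from h import *
c=cap("wrist");plates(c);save(c,"w8.png");c=cap("scene");plates(c);stack(c)
mv([*tow((-.134,.027),TO,TA),.0430],203.2)
E
```

```text
plate 3 3264 x [-0.1526 -0.007 ] y 0.0182 z 0.0483
plate 4 2570 x [-0.077   0.0708] y 0.0777 z 0.0482
plate 3 519 x [-0.154  -0.0077] y 0.0283 z 0.0511
plate 4 517 x [-0.0772  0.0688] y 0.0804 z 0.0509
stack end 92 x [-0.0735 -0.0404] y [-0.0305 -0.0055  0.0108] z 0.0581
stack end 114 x [0.0413 0.0776] y [-0.0321 -0.0081  0.0096] z 0.0579
at [0.5126 0.2666 0.1346] yaw -156.68 -> tx,ty,tz mm [79.  -0.3 91.6] dyaw -0.1 rz 0.002 F [ 1.5  -0.31 -0.9 ] w 0.0639 t 30.78
```

Emit:
carry_out:
  newtons: 50
  plan:
    - {"rx":0,"ry":0,"rz":0,"tx":40,"ty":0,"tz":0,"gripper":0.5}
    - {"rx":0,"ry":0,"rz":0,"tx":39.3,"ty":0,"tz":0,"gripper":0.5}
    - {"rx":0,"ry":0,"rz":0,"tx":0,"ty":0,"tz":36,"gripper":0.5}
    - {"rx":0,"ry":0,"rz":0,"tx":0,"ty":0,"tz":35,"gripper":0.5}
    - {"rx":0,"ry":0,"rz":0,"tx":0,"ty":0,"tz":14,"gripper":0.5}
    - {"rx":0,"ry":0,"rz":0,"tx":0,"ty":0,"tz":7.5,"gripper":0.5}
    - {"rx":0,"ry":0,"rz":0,"tx":0,"ty":0,"tz":0,"gripper":0.5}
    - {"rx":0,"ry":0,"rz":0,"tx":0,"ty":0,"tz":0,"gripper":0.5}

```text
time: 31.45
tool_pos: [0.4408, 0.2356, 0.0434]
eef_rot: [-0.001, -0.202, 0.979, -0.0]
wrist_force: [0.9, 0.6, -0.5]
grip_width: 0.064
```

Emit:
carry_out:
  newtons: 50
  plan:
    - {"rx":0,"ry":0,"rz":0,"tx":0,"ty":0,"tz":1,"gripper":0.5}
    - {"rx":0,"ry":0,"rz":0,"tx":0,"ty":0,"tz":0,"gripper":-0.2}
    - {"rx":0,"ry":0,"rz":0,"tx":0,"ty":0,"tz":0,"gripper":-0.2}
    - {"rx":0,"ry":0,"rz":0,"tx":0,"ty":0,"tz":0,"gripper":-0.2}
    - {"rx":0,"ry":0,"rz":0,"tx":0,"ty":0,"tz":0,"gripper":-0.2}
    - {"rx":0,"ry":0,"rz":0,"tx":0,"ty":0,"tz":0,"gripper":-0.2}

```text
time: 31.95
tool_pos: [0.4417, 0.236, 0.0437]
eef_rot: [0.001, -0.202, 0.979, 0.0]
wrist_force: [0.7, 0.4, 1.8]
grip_width: 0.0398
```

Emit:
carry_out:
  plan:
    - {"rx":0,"ry":0,"rz":0,"tx":0,"ty":0,"tz":-10,"gripper":-0.2}
    - {"rx":0,"ry":0,"rz":0,"tx":0,"ty":0,"tz":-30,"gripper":-0.2}
    - {"rx":0,"ry":0,"rz":0,"tx":0,"ty":0,"tz":-35,"gripper":-0.2}
    - {"rx":0,"ry":0,"rz":0,"tx":0,"ty":0,"tz":-35,"gripper":-0.2}
    - {"rx":0,"ry":0,"rz":0.05,"tx":0,"ty":0,"tz":0,"gripper":-0.2}
    - {"rx":0,"ry":0,"rz":0.12,"tx":0,"ty":0,"tz":0,"gripper":-0.2}
    - {"rx":0,"ry":0,"rz":0.12,"tx":0,"ty":0,"tz":0,"gripper":-0.2}
    - {"rx":0,"ry":0,"rz":0.12,"tx":0,"ty":0,"tz":0,"gripper":-0.2}
    - {"rx":0,"ry":0,"rz":0.12,"tx":0,"ty":0,"tz":0,"gripper":-0.2}
    - {"rx":0,"ry":0,"rz":0.12,"tx":0,"ty":0,"tz":0,"gripper":-0.2}
    - {"rx":0,"ry":0,"rz":0.12,"tx":0,"ty":0,"tz":0,"gripper":-0.2}
    - {"rx":0,"ry":0,"rz":0.12,"tx":0,"ty":0,"tz":0,"gripper":-0.2}
    - {"rx":0,"ry":0,"rz":0.12,"tx":0,"ty":0,"tz":0,"gripper":-0.2}
    - {"rx":0,"ry":0,"rz":0.12,"tx":0,"ty":0,"tz":0,"gripper":-0.2}
    - {"rx":0,"ry":0,"rz":0.12,"tx":0,"ty":0,"tz":0,"gripper":-0.2}
    - {"rx":0,"ry":0,"rz":0.12,"tx":0,"ty":0,"tz":0,"gripper":-0.2}
    - {"rx":0,"ry":0,"rz":0.12,"tx":0,"ty":0,"tz":0,"gripper":-0.2}
    - {"rx":0,"ry":0,"rz":0.12,"tx":0,"ty":0,"tz":0,"gripper":-0.2}
    - {"rx":0,"ry":0,"rz":0.12,"tx":0,"ty":0,"tz":0,"gripper":-0.2}
    - {"rx":0,"ry":0,"rz":0.12,"tx":0,"ty":0,"tz":0,"gripper":-0.2}

```text
time: 33.62
tool_pos: [0.4405, 0.2355, 0.153]
eef_rot: [-0.0, 0.663, 0.749, -0.0]
wrist_force: [-0.8, 0.7, -0.4]
grip_width: 0.0395
```

Emit:
carry_out:
  plan:
    - {"rx":0,"ry":0,"rz":0.12,"tx":0,"ty":0,"tz":0,"gripper":-0.2}
    - {"rx":0,"ry":0,"rz":0.12,"tx":0,"ty":0,"tz":0,"gripper":-0.2}
    - {"rx":0,"ry":0,"rz":0.12,"tx":0,"ty":0,"tz":0,"gripper":-0.2}
    - {"rx":0,"ry":0,"rz":0.04,"tx":0,"ty":0,"tz":0,"gripper":-0.2}
    - {"rx":0,"ry":0,"rz":0,"tx":0,"ty":0,"tz":0,"gripper":-0.2}

```text
time: 34.03
tool_pos: [0.4405, 0.2355, 0.153]
eef_rot: [-0.0, 0.797, 0.604, -0.0]
wrist_force: [0.8, -0.6, 0.1]
grip_width: 0.0393
```

```bash
python3 - <<'E'
from h import *
save(held(),"w9.png");stack(cap("scene"))
mv([*tow((.058,-.013),VO,VA),.15],74.2)
E
```

```text
held 4712 [[-0.0097 -0.0186  0.0015]
 [ 0.0079 -0.0002  0.0037]
 [ 0.0235  0.0186  0.0051]] slope [-0.004 -0.     0.004]
stack end 92 x [-0.0721 -0.0408] y [-0.0303 -0.0075  0.012 ] z 0.0583
stack end 113 x [0.0406 0.0772] y [-0.0328 -0.0083  0.0119] z 0.0583
at [0.4407 0.2356 0.153 ] yaw 74.49 -> tx,ty,tz mm [-202.4  128.1    3. ] dyaw -0.3 rz 0.005 F [-0.12 -0.03 -0.45] w 0.0394 t 34.13
```

Emit:
carry_out:
  plan:
    - {"rx":0,"ry":0,"rz":0.005,"tx":-33.9,"ty":21.4,"tz":0,"gripper":-0.2}
    - {"rx":0,"ry":0,"rz":0,"tx":-33.9,"ty":21.4,"tz":0,"gripper":-0.2}
    - {"rx":0,"ry":0,"rz":0,"tx":-33.9,"ty":21.4,"tz":0,"gripper":-0.2}
    - {"rx":0,"ry":0,"rz":0,"tx":-33.9,"ty":21.4,"tz":0,"gripper":-0.2}
    - {"rx":0,"ry":0,"rz":0,"tx":-33.9,"ty":21.4,"tz":0,"gripper":-0.2}
    - {"rx":0,"ry":0,"rz":0,"tx":-33.9,"ty":21.1,"tz":0,"gripper":-0.2}
    - {"rx":0,"ry":0,"rz":0,"tx":0,"ty":0,"tz":30,"gripper":-0.2}
    - {"rx":0,"ry":0,"rz":0,"tx":0,"ty":0,"tz":30,"gripper":-0.2}
    - {"rx":0,"ry":0,"rz":0,"tx":0,"ty":0,"tz":18,"gripper":-0.2}
    - {"rx":0,"ry":0,"rz":0,"tx":0,"ty":0,"tz":8,"gripper":-0.2}
    - {"rx":0,"ry":0,"rz":0,"tx":0,"ty":0,"tz":3,"gripper":-0.2}
    - {"rx":0,"ry":0,"rz":0,"tx":0,"ty":0,"tz":0,"gripper":-0.2}
    - {"rx":0,"ry":0,"rz":0,"tx":0,"ty":0,"tz":0,"gripper":-0.2}
    - {"rx":0,"ry":0,"rz":0,"tx":0,"ty":0,"tz":0,"gripper":-0.2}

```text
time: 35.3
tool_pos: [0.51, 0.0052, 0.0658]
eef_rot: [0.001, 0.798, 0.603, 0.001]
wrist_force: [0.0, 0.5, -0.6]
grip_width: 0.0394
```

```bash
python3 - <<'E'
from h import *
mv([*tow((.057,-.0126),VO,VA),.0585],74.2)
E
```

```text
at [0.51   0.0052 0.0658] yaw 74.17 -> tx,ty,tz mm [ 0.1 -0.7  7.3] dyaw 0.0 rz -0.001 F [ 0.01  0.49 -0.57] w 0.0394 t 35.3
```

Emit:
carry_out:
  plan:
    - {"rx":0,"ry":0,"rz":0,"tx":0,"ty":-0.7,"tz":4,"gripper":-0.2}
    - {"rx":0,"ry":0,"rz":0,"tx":0,"ty":0,"tz":3.4,"gripper":-0.2}
    - {"rx":0,"ry":0,"rz":0,"tx":0,"ty":0,"tz":0,"gripper":-0.2}
    - {"rx":0,"ry":0,"rz":0,"tx":0,"ty":0,"tz":0,"gripper":0.3}
    - {"rx":0,"ry":0,"rz":0,"tx":0,"ty":0,"tz":0,"gripper":0.3}
    - {"rx":0,"ry":0,"rz":0,"tx":0,"ty":0,"tz":0,"gripper":0.3}
    - {"rx":0,"ry":0,"rz":0,"tx":0,"ty":0,"tz":0,"gripper":0.3}
    - {"rx":0,"ry":0,"rz":0,"tx":0,"ty":0,"tz":-10,"gripper":0.3}
    - {"rx":0,"ry":0,"rz":0,"tx":0,"ty":0,"tz":-30,"gripper":0.3}
    - {"rx":0,"ry":0,"rz":0,"tx":0,"ty":0,"tz":-32,"gripper":-1}
    - {"rx":0,"ry":0,"rz":0,"tx":37.9,"ty":-4.8,"tz":0,"gripper":-1}
    - {"rx":0,"ry":0,"rz":0,"tx":37.9,"ty":-4.8,"tz":0,"gripper":-1}
    - {"rx":0,"ry":0,"rz":0,"tx":37.9,"ty":-4.8,"tz":0,"gripper":-1}
    - {"rx":0,"ry":0,"rz":0,"tx":37.9,"ty":-4.8,"tz":0,"gripper":-1}
    - {"rx":0,"ry":0,"rz":0,"tx":37.9,"ty":-4.8,"tz":0,"gripper":-1}
    - {"rx":0,"ry":0,"rz":0,"tx":37.9,"ty":-4.8,"tz":0,"gripper":-1}
    - {"rx":0,"ry":0,"rz":0,"tx":37.9,"ty":-4.9,"tz":0,"gripper":-1}
    - {"rx":0,"ry":0,"rz":0,"tx":37.9,"ty":-4.9,"tz":0,"gripper":-1}
    - {"rx":0,"ry":0,"rz":0,"tx":37.8,"ty":-4.9,"tz":0,"gripper":-1}
    - {"rx":0,"ry":0,"rz":-0.09,"tx":0,"ty":0,"tz":0,"gripper":-1}

```text
time: 36.97
tool_pos: [0.5589, 0.3521, 0.1283]
eef_rot: [-0.001, 0.768, 0.641, 0.001]
wrist_force: [-0.5, -0.8, 0.2]
grip_width: 0.0
```

Emit:
carry_out:
  plan:
    - {"rx":0,"ry":0,"rz":-0.12,"tx":0,"ty":0,"tz":0,"gripper":-1}
    - {"rx":0,"ry":0,"rz":-0.12,"tx":0,"ty":0,"tz":0,"gripper":-1}
    - {"rx":0,"ry":0,"rz":-0.12,"tx":0,"ty":0,"tz":0,"gripper":-1}
    - {"rx":0,"ry":0,"rz":-0.12,"tx":0,"ty":0,"tz":0,"gripper":-1}
    - {"rx":0,"ry":0,"rz":-0.12,"tx":0,"ty":0,"tz":0,"gripper":-1}
    - {"rx":0,"ry":0,"rz":-0.12,"tx":0,"ty":0,"tz":0,"gripper":-1}
    - {"rx":0,"ry":0,"rz":-0.12,"tx":0,"ty":0,"tz":0,"gripper":-1}
    - {"rx":0,"ry":0,"rz":-0.12,"tx":0,"ty":0,"tz":0,"gripper":-1}
    - {"rx":0,"ry":0,"rz":-0.12,"tx":0,"ty":0,"tz":0,"gripper":-1}
    - {"rx":0,"ry":0,"rz":-0.12,"tx":0,"ty":0,"tz":0,"gripper":-1}
    - {"rx":0,"ry":0,"rz":-0.12,"tx":0,"ty":0,"tz":0,"gripper":-1}
    - {"rx":0,"ry":0,"rz":-0.12,"tx":0,"ty":0,"tz":0,"gripper":-1}
    - {"rx":0,"ry":0,"rz":-0.12,"tx":0,"ty":0,"tz":0,"gripper":-1}
    - {"rx":0,"ry":0,"rz":-0.12,"tx":0,"ty":0,"tz":0,"gripper":-1}
    - {"rx":0,"ry":0,"rz":-0.12,"tx":0,"ty":0,"tz":0,"gripper":-1}
    - {"rx":0,"ry":0,"rz":-0.12,"tx":0,"ty":0,"tz":0,"gripper":-1}
    - {"rx":0,"ry":0,"rz":-0.12,"tx":0,"ty":0,"tz":0,"gripper":-1}
    - {"rx":0,"ry":0,"rz":-0.12,"tx":0,"ty":0,"tz":0,"gripper":-1}
    - {"rx":0,"ry":0,"rz":0,"tx":0,"ty":0,"tz":0,"gripper":-1}

```text
time: 38.55
tool_pos: [0.5596, 0.3452, 0.1292]
eef_rot: [0.0, -0.201, 0.98, 0.0]
wrist_force: [0.3, 0.5, 0.8]
grip_width: 0.0
```

```bash
python3 - <<'E'
from h import *
c=cap("top");stack(c);vcheck(c);cv2.imwrite("pics/t10z.png",cv2.resize(c["pixels"][170:260,250:350],None,fx=5,fy=5)[:,:,::-1])
c=cap("scene");stack(c);plates(c)
mv([*tow((.02,.0805),TO,TA),.0515],203.2)
E
```

```text
stack end 189 x [-0.0735 -0.0406] y [-0.0286 -0.0079  0.012 ] z 0.0585
stack end 207 x [0.0406 0.077 ] y [-0.0295 -0.009   0.0111] z 0.0583
dark 12 [ 0.0014 -0.1242  0.0767]
stack end 117 x [0.0405 0.0781] y [-0.0312 -0.0078  0.0114] z 0.0625
plate 4 512 x [-0.0782  0.0684] y 0.0806 z 0.051
at [0.5596 0.3452 0.129 ] yaw -157.13 -> tx,ty,tz mm [-0.9 -0.7 77.5] dyaw 0.3 rz -0.006 F [ 0.26 -0.   -0.06] w -0.0002 t 38.65
```

View pics/t10z.png

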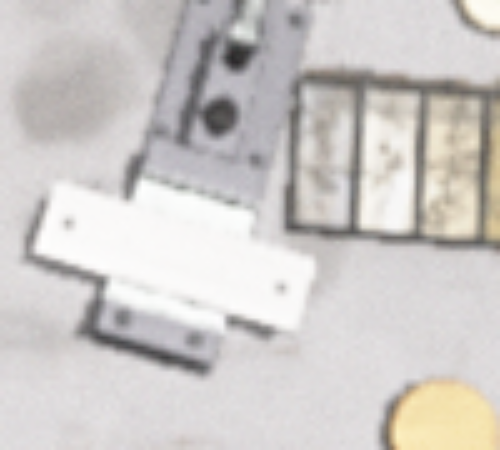

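Three plates are stacked flat and aligned. On to plate 4.

Emit:
carry_out:
  plan:
    - {"rx":0,"ry":0,"rz":-0.005,"tx":0,"ty":-0.7,"tz":35,"gripper":-1}
    - {"rx":0,"ry":0,"rz":0,"tx":0,"ty":0,"tz":30,"gripper":-1}
    - {"rx":0,"ry":0,"rz":0,"tx":0,"ty":0,"tz":12,"gripper":-1}
    - {"rx":0,"ry":0,"rz":0,"tx":0,"ty":0,"tz":1.5,"gripper":-1}
    - {"rx":0,"ry":0,"rz":0,"tx":0,"ty":0,"tz":1,"gripper":-1}
    - {"rx":0,"ry":0,"rz":0,"tx":0,"ty":0,"tz":1,"gripper":-1}
    - {"rx":0,"ry":0,"rz":0,"tx":0,"ty":0,"tz":1,"gripper":-1}
    - {"rx":0,"ry":0,"rz":0,"tx":0,"ty":0,"tz":0.5,"gripper":-1}
    - {"rx":0,"ry":0,"rz":0,"tx":0,"ty":0,"tz":0,"gripper":-1}
    - {"rx":0,"ry":0,"rz":0,"tx":0,"ty":0,"tz":0,"gripper":-1}

```text
time: 39.48
tool_pos: [0.5606, 0.3449, 0.0491]
eef_rot: [0.001, -0.202, 0.979, 0.0]
wrist_force: [-2.2, 0.0, 6.7]
grip_width: -0.0006
```

Emit:
carry_out:
  plan:
    - {"rx":0,"ry":0,"rz":0,"tx":2,"ty":0,"tz":0,"gripper":-1}
    - {"rx":0,"ry":0,"rz":0,"tx":7,"ty":0,"tz":0,"gripper":-1}
    - {"rx":0,"ry":0,"rz":0,"tx":9,"ty":0,"tz":0,"gripper":-1}
    - {"rx":0,"ry":0,"rz":0,"tx":9,"ty":0,"tz":0,"gripper":-1}
    - {"rx":0,"ry":0,"rz":0,"tx":9,"ty":0,"tz":0,"gripper":-1}
    - {"rx":0,"ry":0,"rz":0,"tx":9,"ty":0,"tz":0,"gripper":-1}
    - {"rx":0,"ry":0,"rz":0,"tx":9,"ty":0,"tz":0,"gripper":-1}
    - {"rx":0,"ry":0,"rz":0,"tx":9,"ty":0,"tz":0,"gripper":-1}
    - {"rx":0,"ry":0,"rz":0,"tx":7,"ty":0,"tz":0,"gripper":-1}
    - {"rx":0,"ry":0,"rz":0,"tx":4,"ty":0,"tz":0,"gripper":-1}
    - {"rx":0,"ry":0,"rz":0,"tx":2,"ty":0,"tz":0,"gripper":-1}
    - {"rx":0,"ry":0,"rz":0,"tx":0,"ty":0,"tz":0,"gripper":-1}
    - {"rx":0,"ry":0,"rz":0,"tx":0,"ty":0,"tz":-10,"gripper":-1}
    - {"rx":0,"ry":0,"rz":0,"tx":0,"ty":0,"tz":-40,"gripper":0.5}
    - {"rx":0,"ry":0,"rz":0,"tx":0,"ty":0,"tz":-40,"gripper":0.5}
    - {"rx":0,"ry":0,"rz":0,"tx":0,"ty":0,"tz":0,"gripper":0.5}
    - {"rx":0,"ry":0,"rz":0,"tx":0,"ty":0,"tz":0,"gripper":0.5}
    - {"rx":0,"ry":0,"rz":0,"tx":0,"ty":0,"tz":0,"gripper":0.5}

```text
time: 40.98
tool_pos: [0.4896, 0.3142, 0.1366]
eef_rot: [-0.0, -0.202, 0.979, -0.0]
wrist_force: [0.6, -0.1, -0.4]
grip_width: 0.0605
```

```bash
python3 - <<'E'
from h import *
c=cap("wrist");plates(c);c=cap("scene");plates(c);stack(c)
mv([*tow((-.134,.0805),TO,TA),.0430],203.2)
E
```

```text
plate 4 3172 x [-0.1508 -0.0054] y 0.0788 z 0.0483
plate 4 559 x [-0.1523 -0.0059] y 0.0804 z 0.0511
stack end 91 x [-0.0717 -0.0414] y [-0.0319 -0.0071  0.0112] z 0.062
stack end 116 x [0.0403 0.0781] y [-0.032  -0.0085  0.0096] z 0.0622
at [0.4888 0.3138 0.1346] yaw -156.68 -> tx,ty,tz mm [75.7  0.4 91.6] dyaw -0.1 rz 0.002 F [-0.99 -0.45 -0.16] w 0.0637 t 41.08
```

Emit:
carry_out:
  newtons: 50
  plan:
    - {"rx":0,"ry":0,"rz":0,"tx":38,"ty":0.4,"tz":0,"gripper":0.5}
    - {"rx":0,"ry":0,"rz":0,"tx":38,"ty":0,"tz":0,"gripper":0.5}
    - {"rx":0,"ry":0,"rz":0,"tx":0,"ty":0,"tz":36,"gripper":0.5}
    - {"rx":0,"ry":0,"rz":0,"tx":0,"ty":0,"tz":35,"gripper":0.5}
    - {"rx":0,"ry":0,"rz":0,"tx":0,"ty":0,"tz":14,"gripper":0.5}
    - {"rx":0,"ry":0,"rz":0,"tx":0,"ty":0,"tz":7.5,"gripper":0.5}
    - {"rx":0,"ry":0,"rz":0,"tx":0,"ty":0,"tz":1,"gripper":0.5}
    - {"rx":0,"ry":0,"rz":0,"tx":0,"ty":0,"tz":0,"gripper":0.5}
    - {"rx":0,"ry":0,"rz":0,"tx":0,"ty":0,"tz":0,"gripper":-0.2}
    - {"rx":0,"ry":0,"rz":0,"tx":0,"ty":0,"tz":0,"gripper":-0.2}
    - {"rx":0,"ry":0,"rz":0,"tx":0,"ty":0,"tz":0,"gripper":-0.2}
    - {"rx":0,"ry":0,"rz":0,"tx":0,"ty":0,"tz":0,"gripper":-0.2}
    - {"rx":0,"ry":0,"rz":0,"tx":0,"ty":0,"tz":0,"gripper":-0.2}

```text
time: 42.17
tool_pos: [0.4209, 0.2851, 0.0441]
eef_rot: [0.001, -0.202, 0.979, 0.0]
wrist_force: [0.0, 0.4, 2.4]
grip_width: 0.0396
```

Emit:
carry_out:
  plan:
    - {"rx":0,"ry":0,"rz":0,"tx":0,"ty":0,"tz":-10,"gripper":-0.2}
    - {"rx":0,"ry":0,"rz":0,"tx":0,"ty":0,"tz":-30,"gripper":-0.2}
    - {"rx":0,"ry":0,"rz":0,"tx":0,"ty":0,"tz":-35,"gripper":-0.2}
    - {"rx":0,"ry":0,"rz":0,"tx":0,"ty":0,"tz":-35,"gripper":-0.2}
    - {"rx":0,"ry":0,"rz":0.05,"tx":0,"ty":0,"tz":0,"gripper":-0.2}
    - {"rx":0,"ry":0,"rz":0.12,"tx":0,"ty":0,"tz":0,"gripper":-0.2}
    - {"rx":0,"ry":0,"rz":0.12,"tx":0,"ty":0,"tz":0,"gripper":-0.2}
    - {"rx":0,"ry":0,"rz":0.12,"tx":0,"ty":0,"tz":0,"gripper":-0.2}
    - {"rx":0,"ry":0,"rz":0.12,"tx":0,"ty":0,"tz":0,"gripper":-0.2}
    - {"rx":0,"ry":0,"rz":0.12,"tx":0,"ty":0,"tz":0,"gripper":-0.2}
    - {"rx":0,"ry":0,"rz":0.12,"tx":0,"ty":0,"tz":0,"gripper":-0.2}
    - {"rx":0,"ry":0,"rz":0.12,"tx":0,"ty":0,"tz":0,"gripper":-0.2}
    - {"rx":0,"ry":0,"rz":0.12,"tx":0,"ty":0,"tz":0,"gripper":-0.2}
    - {"rx":0,"ry":0,"rz":0.12,"tx":0,"ty":0,"tz":0,"gripper":-0.2}
    - {"rx":0,"ry":0,"rz":0.12,"tx":0,"ty":0,"tz":0,"gripper":-0.2}
    - {"rx":0,"ry":0,"rz":0.12,"tx":0,"ty":0,"tz":0,"gripper":-0.2}
    - {"rx":0,"ry":0,"rz":0.12,"tx":0,"ty":0,"tz":0,"gripper":-0.2}
    - {"rx":0,"ry":0,"rz":0.12,"tx":0,"ty":0,"tz":0,"gripper":-0.2}
    - {"rx":0,"ry":0,"rz":0.12,"tx":0,"ty":0,"tz":0,"gripper":-0.2}
    - {"rx":0,"ry":0,"rz":0.12,"tx":0,"ty":0,"tz":0,"gripper":-0.2}

```text
time: 43.83
tool_pos: [0.4196, 0.2845, 0.1532]
eef_rot: [-0.0, 0.663, 0.749, -0.0]
wrist_force: [-0.1, -0.5, 0.2]
grip_width: 0.0392
```

Emit:
carry_out:
  plan:
    - {"rx":0,"ry":0,"rz":0.12,"tx":0,"ty":0,"tz":0,"gripper":-0.2}
    - {"rx":0,"ry":0,"rz":0.12,"tx":0,"ty":0,"tz":0,"gripper":-0.2}
    - {"rx":0,"ry":0,"rz":0.12,"tx":0,"ty":0,"tz":0,"gripper":-0.2}
    - {"rx":0,"ry":0,"rz":0.04,"tx":0,"ty":0,"tz":0,"gripper":-0.2}
    - {"rx":0,"ry":0,"rz":0,"tx":0,"ty":0,"tz":0,"gripper":-0.2}

```text
time: 44.25
tool_pos: [0.4197, 0.2845, 0.1532]
eef_rot: [-0.0, 0.797, 0.604, -0.0]
wrist_force: [0.4, -0.0, -0.2]
grip_width: 0.0392
```

```bash
python3 - <<'E'
from h import *
save(held(),"w11.png");stack(cap("scene"))
mv([*tow((.0575,-.013),VO,VA),.15],74.2)
E
```

```text
held 4423 [[-0.0097 -0.0186  0.0015]
 [ 0.007  -0.0002  0.0034]
 [ 0.022   0.0187  0.0048]] slope [ 0.002 -0.     0.003]
stack end 90 x [-0.0709 -0.0406] y [-0.031  -0.0087  0.0112] z 0.0625
stack end 115 x [0.0405 0.0786] y [-0.0305 -0.0096  0.0105] z 0.0623
at [0.4198 0.2846 0.1532] yaw 74.49 -> tx,ty,tz mm [-244.5  161.4    3.2] dyaw -0.3 rz 0.005 F [-0.04  0.23 -0.1 ] w 0.0391 t 44.35
```

Emit:
carry_out:
  plan:
    - {"rx":0,"ry":0,"rz":0.005,"tx":-34.9,"ty":23.1,"tz":0,"gripper":-0.2}
    - {"rx":0,"ry":0,"rz":0,"tx":-34.9,"ty":23.1,"tz":0,"gripper":-0.2}
    - {"rx":0,"ry":0,"rz":0,"tx":-34.9,"ty":23.1,"tz":0,"gripper":-0.2}
    - {"rx":0,"ry":0,"rz":0,"tx":-34.9,"ty":23.1,"tz":0,"gripper":-0.2}
    - {"rx":0,"ry":0,"rz":0,"tx":-34.9,"ty":23.1,"tz":0,"gripper":-0.2}
    - {"rx":0,"ry":0,"rz":0,"tx":-34.9,"ty":23,"tz":0,"gripper":-0.2}
    - {"rx":0,"ry":0,"rz":0,"tx":-34.9,"ty":23,"tz":0,"gripper":-0.2}
    - {"rx":0,"ry":0,"rz":0,"tx":0,"ty":0,"tz":30,"gripper":-0.2}
    - {"rx":0,"ry":0,"rz":0,"tx":0,"ty":0,"tz":30,"gripper":-0.2}
    - {"rx":0,"ry":0,"rz":0,"tx":0,"ty":0,"tz":16,"gripper":-0.2}
    - {"rx":0,"ry":0,"rz":0,"tx":0,"ty":0,"tz":7,"gripper":-0.2}
    - {"rx":0,"ry":0,"rz":0,"tx":0,"ty":0,"tz":3,"gripper":-0.2}
    - {"rx":0,"ry":0,"rz":0,"tx":0,"ty":0,"tz":0,"gripper":-0.2}
    - {"rx":0,"ry":0,"rz":0,"tx":0,"ty":0,"tz":0,"gripper":-0.2}
    - {"rx":0,"ry":0,"rz":0,"tx":0,"ty":0,"tz":0,"gripper":-0.2}

```text
time: 45.6
tool_pos: [0.5096, 0.0068, 0.0688]
eef_rot: [0.001, 0.798, 0.603, 0.001]
wrist_force: [0.2, -0.2, -0.6]
grip_width: 0.0394
```

```bash
python3 - <<'E'
from h import *
mv([*tow((.0575,-.0126),VO,VA),.0625],74.2)
E
```

```text
at [0.5096 0.0068 0.0688] yaw 74.17 -> tx,ty,tz mm [-0.9  0.1  6.3] dyaw 0.0 rz -0.0 F [ 0.22 -0.18 -0.63] w 0.0394 t 45.6
```

Emit:
carry_out:
  plan:
    - {"rx":0,"ry":0,"rz":0,"tx":-0.5,"ty":0,"tz":3.3,"gripper":-0.2}
    - {"rx":0,"ry":0,"rz":0,"tx":0,"ty":0,"tz":3,"gripper":-0.2}
    - {"rx":0,"ry":0,"rz":0,"tx":0,"ty":0,"tz":0,"gripper":-0.2}
    - {"rx":0,"ry":0,"rz":0,"tx":0,"ty":0,"tz":0,"gripper":0.3}
    - {"rx":0,"ry":0,"rz":0,"tx":0,"ty":0,"tz":0,"gripper":0.3}
    - {"rx":0,"ry":0,"rz":0,"tx":0,"ty":0,"tz":0,"gripper":0.3}
    - {"rx":0,"ry":0,"rz":0,"tx":0,"ty":0,"tz":0,"gripper":0.3}
    - {"rx":0,"ry":0,"rz":0,"tx":0,"ty":0,"tz":-10,"gripper":0.3}
    - {"rx":0,"ry":0,"rz":0,"tx":0,"ty":0,"tz":-35,"gripper":0.3}
    - {"rx":0,"ry":0,"rz":0,"tx":0,"ty":0,"tz":-40,"gripper":0.0}
    - {"rx":0,"ry":0,"rz":0,"tx":-18.6,"ty":37.1,"tz":0,"gripper":0.0}
    - {"rx":0,"ry":0,"rz":0,"tx":-18.6,"ty":37.1,"tz":0,"gripper":0.0}
    - {"rx":0,"ry":0,"rz":0,"tx":-18.6,"ty":37.1,"tz":0,"gripper":0.0}
    - {"rx":0,"ry":0,"rz":-0.12,"tx":0,"ty":0,"tz":0,"gripper":0.0}
    - {"rx":0,"ry":0,"rz":-0.12,"tx":0,"ty":0,"tz":0,"gripper":0.0}
    - {"rx":0,"ry":0,"rz":-0.12,"tx":0,"ty":0,"tz":0,"gripper":0.0}
    - {"rx":0,"ry":0,"rz":-0.12,"tx":0,"ty":0,"tz":0,"gripper":0.0}
    - {"rx":0,"ry":0,"rz":-0.12,"tx":0,"ty":0,"tz":0,"gripper":0.0}
    - {"rx":0,"ry":0,"rz":-0.12,"tx":0,"ty":0,"tz":0,"gripper":0.0}
    - {"rx":0,"ry":0,"rz":-0.12,"tx":0,"ty":0,"tz":0,"gripper":0.0}

```text
time: 47.27
tool_pos: [0.6002, -0.078, 0.1465]
eef_rot: [0.0, 0.48, 0.877, 0.0]
wrist_force: [0.2, 0.3, 0.6]
grip_width: 0.0429
```

Emit:
carry_out:
  plan:
    - {"rx":0,"ry":0,"rz":-0.12,"tx":0,"ty":0,"tz":0,"gripper":0.0}
    - {"rx":0,"ry":0,"rz":-0.12,"tx":0,"ty":0,"tz":0,"gripper":0.0}
    - {"rx":0,"ry":0,"rz":-0.12,"tx":0,"ty":0,"tz":0,"gripper":0.0}
    - {"rx":0,"ry":0,"rz":-0.12,"tx":0,"ty":0,"tz":0,"gripper":0.0}
    - {"rx":0,"ry":0,"rz":-0.12,"tx":0,"ty":0,"tz":0,"gripper":0.0}
    - {"rx":0,"ry":0,"rz":-0.12,"tx":0,"ty":0,"tz":0,"gripper":0.0}
    - {"rx":0,"ry":0,"rz":0,"tx":0,"ty":0,"tz":0,"gripper":0.0}
    - {"rx":0,"ry":0,"rz":0,"tx":0,"ty":0,"tz":0,"gripper":0.0}

```text
time: 47.93
tool_pos: [0.6001, -0.0779, 0.1463]
eef_rot: [0.0, 0.145, 0.989, -0.0]
wrist_force: [-0.1, -0.8, 0.5]
grip_width: 0.0423
```

```bash
python3 - <<'E'
from h import *
c=cap("scene");stack(c);vcheck(c);cv2.imwrite("pics/s12.png",cv2.resize(c["pixels"][140:240,230:360],None,fx=5,fy=5)[:,:,::-1])
c=cap("wrist");stack(c);vcheck(c)
mv([*tow((.0015,-.124),VO,VA),.068],164.2)
E
```

```text
stack end 113 x [0.0409 0.0781] y [-0.0303 -0.009   0.0109] z 0.0657
dark 12 [ 0.0009 -0.1227  0.0756]
dark 30 [ 0.0032 -0.0859  0.078 ]
stack end 3069 x [-0.0703 -0.0403] y [-0.0311 -0.0098  0.0101] z 0.0633
stack end 3910 x [0.0404 0.0785] y [-0.033  -0.0111  0.0084] z 0.0632
dark 73 [ 0.0104 -0.0714  0.0633]
dark 607 [ 0.0026 -0.0907  0.0798]
dark 335 [ 0.0018 -0.125   0.0744]
dark 5 [ 0.0118 -0.1371  0.0557]
at [ 0.6001 -0.0779  0.146 ] yaw 163.38 -> tx,ty,tz mm [-1.4  0.  78. ] dyaw 0.8 rz -0.014 F [-0.4  -0.68  0.06] w 0.0429 t 48.03
```

View pics/s12.png

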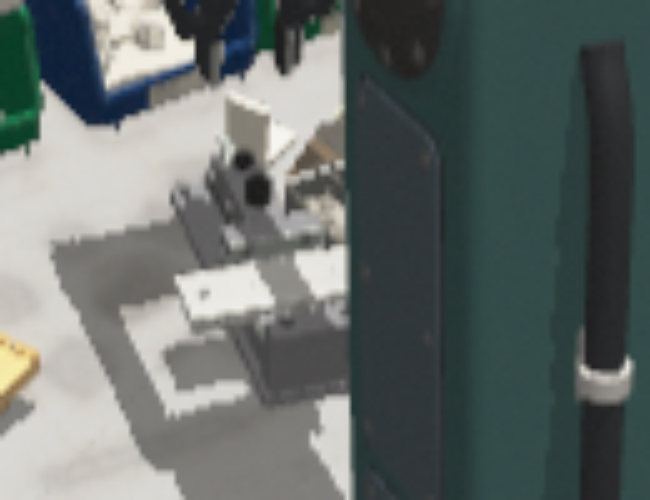

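The scene view shows the four-plate stack across the bed (265,285), with the knob (258,188) and ball (242,158) behind. Pinch the ball and fold the pawl in.

Emit:
carry_out:
  newtons: 20
  plan:
    - {"rx":0,"ry":0,"rz":-0.014,"tx":-2,"ty":0,"tz":30,"gripper":0.0}
    - {"rx":0,"ry":0,"rz":0,"tx":0,"ty":0,"tz":30,"gripper":0.0}
    - {"rx":0,"ry":0,"rz":0,"tx":0,"ty":0,"tz":14,"gripper":0.0}
    - {"rx":0,"ry":0,"rz":0,"tx":0,"ty":0,"tz":4,"gripper":0.0}
    - {"rx":0,"ry":0,"rz":0,"tx":0,"ty":0,"tz":0,"gripper":-0.8}
    - {"rx":0,"ry":0,"rz":0,"tx":0,"ty":0,"tz":0,"gripper":-0.8}
    - {"rx":0,"ry":0,"rz":0,"tx":0,"ty":0,"tz":0,"gripper":-0.8}
    - {"rx":0,"ry":0,"rz":0,"tx":0,"ty":0,"tz":0,"gripper":-0.8}
    - {"rx":0,"ry":0,"rz":0,"tx":-5,"ty":0,"tz":-2.7,"gripper":-0.8}
    - {"rx":0,"ry":0,"rz":0,"tx":-5,"ty":0,"tz":-2,"gripper":-0.8}
    - {"rx":0,"ry":0,"rz":0,"tx":-5,"ty":0,"tz":-1,"gripper":-0.8}
    - {"rx":0,"ry":0,"rz":0,"tx":-5,"ty":0,"tz":-0.4,"gripper":-0.8}
    - {"rx":0,"ry":0,"rz":0,"tx":-4,"ty":0,"tz":0.3,"gripper":-0.8}
    - {"rx":0,"ry":0,"rz":0,"tx":-4,"ty":0,"tz":0.8,"gripper":-0.8}
    - {"rx":0,"ry":0,"rz":0,"tx":0,"ty":0,"tz":0,"gripper":-0.8}

```text
time: 49.28
tool_pos: [0.6306, -0.0871, 0.0737]
eef_rot: [0.002, 0.137, 0.991, -0.001]
wrist_force: [-2.1, -3.5, 5.4]
grip_width: 0.0124
```

Emit:
carry_out:
  plan:
    - {"rx":0,"ry":0,"rz":0,"tx":0,"ty":0,"tz":0,"gripper":0.0}
    - {"rx":0,"ry":0,"rz":0,"tx":0,"ty":0,"tz":0,"gripper":0.0}
    - {"rx":0,"ry":0,"rz":0,"tx":0,"ty":0,"tz":0,"gripper":0.0}
    - {"rx":0,"ry":0,"rz":0,"tx":0,"ty":0,"tz":-25,"gripper":0.0}
    - {"rx":0,"ry":0,"rz":0,"tx":0,"ty":0,"tz":-40,"gripper":0.0}
    - {"rx":0,"ry":0,"rz":0,"tx":0,"ty":0,"tz":0,"gripper":0.0}
    - {"rx":0,"ry":0,"rz":0,"tx":0,"ty":0,"tz":0,"gripper":0.0}

```text
time: 49.87
tool_pos: [0.6311, -0.0858, 0.1415]
eef_rot: [0.004, 0.136, 0.991, 0.0]
wrist_force: [0.5, 0.3, -1.0]
grip_width: 0.0428
```

```bash
python3 - <<'E'
from h import *
c=cap("scene");vcheck(c)
c=cap("wrist");vcheck(c);stack(c);save(c,"w13.png")
mv([*tow((.0015,-.090),VO,VA),.068],164.2)
E
```

```text
dark 9 [ 0.0015 -0.1557  0.0799]
dark 29 [ 0.0031 -0.0861  0.0776]
dark 94 [ 0.0114 -0.0715  0.0627]
dark 664 [ 0.0025 -0.0914  0.0807]
dark 295 [ 0.0018 -0.1589  0.079 ]
stack end 1252 x [-0.0706 -0.0403] y [-0.0317 -0.0247 -0.0177] z 0.0632
stack end 1787 x [0.0405 0.0782] y [-0.0336 -0.0253 -0.0175] z 0.0632
at [ 0.6287 -0.0855  0.1371] yaw 164.33 -> tx,ty,tz mm [62.2 -0.4 69.1] dyaw -0.1 rz 0.002 F [-0.28 -0.45 -0.04] w 0.0425 t 49.97
```

Emit:
carry_out:
  newtons: 40
  plan:
    - {"rx":0,"ry":0,"rz":0,"tx":31,"ty":0,"tz":0,"gripper":0.2}
    - {"rx":0,"ry":0,"rz":0,"tx":31,"ty":0,"tz":0,"gripper":0.2}
    - {"rx":0,"ry":0,"rz":0,"tx":0,"ty":0,"tz":30,"gripper":0.2}
    - {"rx":0,"ry":0,"rz":0,"tx":0,"ty":0,"tz":25,"gripper":0.2}
    - {"rx":0,"ry":0,"rz":0,"tx":0,"ty":0,"tz":12,"gripper":0.2}
    - {"rx":0,"ry":0,"rz":0,"tx":0,"ty":0,"tz":3,"gripper":0.2}
    - {"rx":0,"ry":0,"rz":0,"tx":0,"ty":0,"tz":0,"gripper":-0.8}
    - {"rx":0,"ry":0,"rz":0,"tx":0,"ty":0,"tz":0,"gripper":-0.8}
    - {"rx":0,"ry":0,"rz":0,"tx":0,"ty":0,"tz":0,"gripper":-0.8}
    - {"rx":0,"ry":0,"rz":0,"tx":0,"ty":0,"tz":0,"gripper":-0.8}
    - {"rx":0,"ry":0,"rz":0,"tx":4,"ty":0,"tz":0,"gripper":-0.8}
    - {"rx":0,"ry":0,"rz":0,"tx":4,"ty":0,"tz":0,"gripper":-0.8}
    - {"rx":0,"ry":0,"rz":0,"tx":4,"ty":0,"tz":0,"gripper":-0.8}
    - {"rx":0,"ry":0,"rz":0,"tx":4,"ty":0,"tz":0,"gripper":-0.8}
    - {"rx":0,"ry":0,"rz":0,"tx":4,"ty":0,"tz":0,"gripper":-0.8}
    - {"rx":0,"ry":0,"rz":0,"tx":3,"ty":0,"tz":0,"gripper":-0.8}
    - {"rx":0,"ry":0,"rz":0,"tx":1,"ty":0,"tz":0,"gripper":-0.8}
    - {"rx":0,"ry":0,"rz":0,"tx":0,"ty":0,"tz":0,"gripper":-0.8}

```text
time: 51.47
tool_pos: [0.5448, -0.0629, 0.066]
eef_rot: [-0.001, 0.137, 0.991, -0.0]
wrist_force: [2.7, -3.9, -9.8]
grip_width: 0.0172
```

```bash
python3 - <<'E'
from h import *
s=state();print(fr(s["tool_pos"],VO,VA),s["wrist_force"],s["grip_width"]);c=cap("wrist");stack(c)
E
```

```text
[ 0.00088157 -0.06535134  0.06601617] [ 2.70893568 -3.85325643 -9.80473517] 0.017238566432000123
stack end 5814 x [-0.0705 -0.0403] y [-0.0242 -0.0026  0.0158] z 0.0634
stack end 7071 x [0.0404 0.078 ] y [-0.0234 -0.0025  0.0155] z 0.0633
```

Emit:
carry_out:
  plan:
    - {"rx":0,"ry":0,"rz":0,"tx":1,"ty":0,"tz":0,"gripper":-0.8}
    - {"rx":0,"ry":0,"rz":0,"tx":1,"ty":0,"tz":0,"gripper":-0.8}
    - {"rx":0,"ry":0,"rz":0,"tx":1,"ty":0,"tz":0,"gripper":-0.8}
    - {"rx":0,"ry":0,"rz":0,"tx":0,"ty":0,"tz":0,"gripper":-0.8}
    - {"rx":0,"ry":0,"rz":0,"tx":0,"ty":0,"tz":0,"gripper":-0.8}

```text
time: 51.93
tool_pos: [0.5422, -0.0622, 0.066]
eef_rot: [-0.001, 0.137, 0.991, -0.0]
wrist_force: [2.4, -3.9, -12.4]
grip_width: 0.017
```

```bash
python3 - <<'E'
from h import *
s=state();print(fr(s["tool_pos"],VO,VA),s["wrist_force"],s["grip_width"]);c=cap("wrist");stack(c)
E
```

```text
[ 0.00085731 -0.06263512  0.06601061] [  2.42632745  -3.89326831 -12.35077217] 0.017024177263575285
stack end 5809 x [-0.0704 -0.0403] y [-0.0215  0.0001  0.0186] z 0.0634
stack end 7049 x [0.0404 0.0781] y [-0.0205  0.0003  0.0182] z 0.0633
```

Emit:
carry_out:
  plan:
    - {"rx":0,"ry":0,"rz":0,"tx":1,"ty":0,"tz":0,"gripper":-0.8}
    - {"rx":0,"ry":0,"rz":0,"tx":0.5,"ty":0,"tz":0,"gripper":-0.8}
    - {"rx":0,"ry":0,"rz":0,"tx":0.5,"ty":0,"tz":0,"gripper":-0.8}
    - {"rx":0,"ry":0,"rz":0,"tx":0,"ty":0,"tz":0,"gripper":-0.8}
    - {"rx":0,"ry":0,"rz":0,"tx":0,"ty":0,"tz":0,"gripper":-0.8}

```text
time: 52.4
tool_pos: [0.5405, -0.0617, 0.066]
eef_rot: [-0.001, 0.137, 0.991, -0.0]
wrist_force: [3.1, -4.6, -12.2]
grip_width: 0.0172
```

```bash
python3 - <<'E'
from h import *
s=state();print(fr(s["tool_pos"],VO,VA),s["wrist_force"],s["grip_width"]);c=cap("wrist");stack(c)
E
```

```text
[ 0.00087848 -0.0608469   0.06598902] [  3.14624013  -4.63047863 -12.15681001] 0.017239625737486598
stack end 5819 x [-0.0705 -0.0403] y [-0.0202  0.0015  0.0202] z 0.0633
stack end 7007 x [0.0403 0.0781] y [-0.0187  0.002   0.0197] z 0.0633
```

Emit:
carry_out:
  plan:
    - {"rx":0,"ry":0,"rz":0,"tx":0.7,"ty":0,"tz":0,"gripper":-0.8}
    - {"rx":0,"ry":0,"rz":0,"tx":0.7,"ty":0,"tz":0,"gripper":-0.8}
    - {"rx":0,"ry":0,"rz":0,"tx":0.6,"ty":0,"tz":0,"gripper":-0.8}
    - {"rx":0,"ry":0,"rz":0,"tx":0,"ty":0,"tz":0,"gripper":-0.8}
    - {"rx":0,"ry":0,"rz":0,"tx":0,"ty":0,"tz":0,"gripper":-0.8}

```text
time: 52.87
tool_pos: [0.5392, -0.0614, 0.066]
eef_rot: [0.0, 0.137, 0.991, -0.0]
wrist_force: [5.5, -4.6, -14.0]
grip_width: 0.0168
```

```bash
python3 - <<'E'
from h import *
s=state();print(fr(s["tool_pos"],VO,VA),s["wrist_force"],s["grip_width"]);c=cap("wrist");stack(c)
E
```

```text
[ 0.00087749 -0.05951971  0.06600552] [  5.45942068  -4.62118662 -14.00086508] 0.01675243242161229
stack end 5742 x [-0.0704 -0.0403] y [-0.0199  0.0018  0.0203] z 0.0633
stack end 6684 x [0.0403 0.078 ] y [-0.0169  0.0029  0.0199] z 0.0633
```

Emit:
carry_out:
  plan:
    - {"rx":0,"ry":0,"rz":0,"tx":0.7,"ty":0,"tz":0,"gripper":-0.8}
    - {"rx":0,"ry":0,"rz":0,"tx":0.7,"ty":0,"tz":0,"gripper":-0.8}
    - {"rx":0,"ry":0,"rz":0,"tx":0.6,"ty":0,"tz":0,"gripper":-0.8}
    - {"rx":0,"ry":0,"rz":0,"tx":0,"ty":0,"tz":0,"gripper":-0.8}
    - {"rx":0,"ry":0,"rz":0,"tx":0,"ty":0,"tz":0,"gripper":-0.8}

```text
time: 53.33
tool_pos: [0.5392, -0.0614, 0.0661]
eef_rot: [0.002, 0.137, 0.991, -0.001]
wrist_force: [10.3, -5.9, -18.3]
grip_width: 0.0175
```

```bash
python3 - <<'E'
from h import *
s=state();print(fr(s["tool_pos"],VO,VA),s["wrist_force"],s["grip_width"]);c=cap("wrist");stack(c);save(c,"w14.png")
E
```

```text
[ 0.00088282 -0.05951963  0.06605773] [ 10.34962054  -5.90330915 -18.34218564] 0.0174623185335101
stack end 5787 x [-0.0704 -0.0403] y [-0.02    0.0018  0.0203] z 0.0633
stack end 6432 x [0.0404 0.078 ] y [-0.0154  0.0038  0.0199] z 0.0633
```

View pics/w14.png

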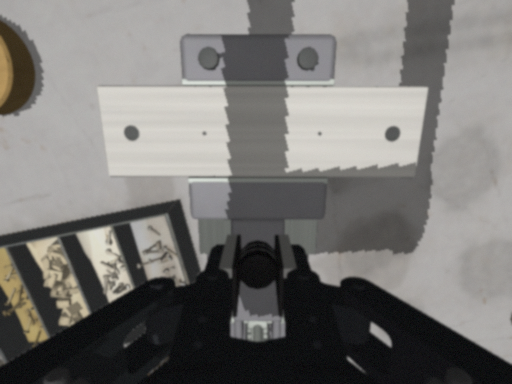

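The wrist view shows the stack tight between the fixed jaw (row 82) and the sliding jaw (row 180), lying straight. The TCP stopped while the force rose, so it is snug. Release and retreat.

Emit:
carry_out:
  plan:
    - {"rx":0,"ry":0,"rz":0,"tx":-2,"ty":0,"tz":0,"gripper":0.2}
    - {"rx":0,"ry":0,"rz":0,"tx":0,"ty":0,"tz":0,"gripper":0.2}
    - {"rx":0,"ry":0,"rz":0,"tx":0,"ty":0,"tz":0,"gripper":0.2}
    - {"rx":0,"ry":0,"rz":0,"tx":0,"ty":0,"tz":-20,"gripper":0.2}
    - {"rx":0,"ry":0,"rz":0,"tx":0,"ty":0,"tz":-40,"gripper":0.2}
    - {"rx":0,"ry":0,"rz":0,"tx":-20,"ty":0,"tz":-40,"gripper":0.2}
    - {"rx":0,"ry":0,"rz":0,"tx":-25,"ty":0,"tz":-20,"gripper":0.2}
    - {"rx":0,"ry":0,"rz":0,"tx":-25,"ty":0,"tz":0,"gripper":0.2}
    - {"rx":0,"ry":0,"rz":0,"tx":-15,"ty":0,"tz":0,"gripper":0.2}
    - {"rx":0,"ry":0,"rz":0,"tx":0,"ty":0,"tz":0,"gripper":0.2}
    - {"rx":0,"ry":0,"rz":0,"tx":0,"ty":0,"tz":0,"gripper":0.2}

```text
time: 54.3
tool_pos: [0.6197, -0.083, 0.1853]
eef_rot: [-0.0, 0.136, 0.991, 0.0]
wrist_force: [-0.7, 0.3, 0.2]
grip_width: 0.0515
```

```bash
python3 - <<'E'
from h import *
s=state();print(s["time"],s["wrist_force"],s["tool_pos"])
for n in("wrist","scene"):
    c=cap(n);print(n);vcheck(c);stack(c);V=fr(c["W"],VO,VA)
    m=(abs(V[...,0])<.03)&(V[...,1]<.022)&(V[...,1]>-.06)&(V[...,2]>.055);
    save(c,n+"15.png")
E
```

```text
54.3 [-0.6562942   0.27831136  0.21406676] [ 0.61970046 -0.08304114  0.18532948]
wrist
dark 102 [ 0.0159 -0.043   0.0626]
dark 404 [ 0.0034 -0.0633  0.0807]
dark 233 [ 0.0018 -0.131   0.0791]
stack end 1558 x [-0.0705 -0.0403] y [-0.0203 -0.0069  0.0071] z 0.0633
stack end 1850 x [0.0403 0.0782] y [-0.0209 -0.0081  0.0054] z 0.0633
scene
dark 11 [ 0.0018 -0.1282  0.0797]
dark 33 [ 0.0028 -0.058   0.0773]
stack end 73 x [0.0405 0.0766] y [-0.0197 -0.0053  0.0118] z 0.0665
```

View pics/wrist15.png

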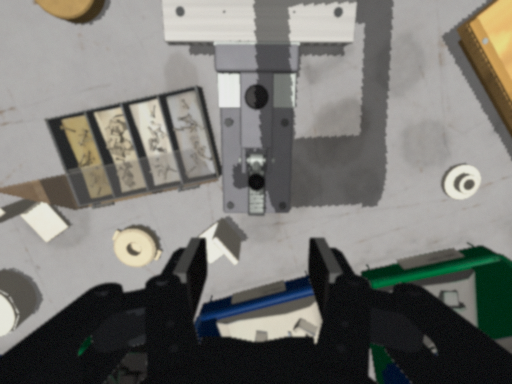

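```bash
python3 -c "
from bench import *
print(hand_in())"
```

```text
the job is handed in; nothing more can be done
None
```

The vice is loaded and the job is handed in; the handing-in reported no verdict. I threw the pawl back and drew the jaw about 40 mm open. Then I slid each of the four plates out over the tray's front edge and stacked all four on the bed. I dropped the pawl and pushed the jaw up until the stack stopped it, with the force rising. The robot's clock stood at about 54 s of the 210 s allowed.

What the last checks showed:
- **Stack:** it lies flat and straight against the fixed jaw, with its top at about 0.063 m. It is centred to within about 5 mm along its length.
- **Jaw:** it stands at about 0.0125 m, estimated from how far the knob moved. No gap to the stack was visible.
- **Pawl:** it is down. The ball stands about 68 mm behind the knob, as it did at the start. I did not measure the pawl angle directly or test the catch by pulling the jaw back.
- **Arm and bystanders:** the arm is clear and touching nothing. It never worked near the bystanders, but I did not re-measure where they stand.

The cameras disagreed by 2 to 5 mm on some positions, such as the knob. That is somewhat more than the stated calibration error, so the jaw figure carries the same uncertainty.

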